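# Reject the tube-stripping pliers with the slack pivot

### The arm

A 7-joint arm with a two-finger parallel gripper is mounted at the origin on the work surface. World frame = base frame: x ahead of the robot, y to its left, z up, the work surface at z = 0. Lengths are in mm, angles in rad, forces in N, time in s.
With the tool pointing down it reaches from about 400 to 925 mm from the base axis. Payload 5.6 kg.
Tool frame: the origin (TCP) lies at the centre of the arm's flange, where the gripper is bolted on; the fingertips stand 173 mm ahead of it and the grasp point (between the pads) lies 155 mm ahead of it; z points along the fingers, y is the direction in which the jaws open and shut (so a half turn about z gives the same grasp; the last joint's range is limited). The gripper opens to 85 mm and grips with 20 to 120 N. Pads are 22 mm wide; open, the fingers measure 114 mm over their backs; the gripper's body (76 mm by 85 mm) begins 54 mm behind the grasp point. The pads swing forward as they close: fully open they stand 13 mm farther back than shut.
Start: joints at [1.253, 0.468, -0.012, 1.603, 0.006, 1.071, -0.056], TCP at [176.344, -625.623, 404.69] pointing down, gripper open.
Joint ranges: [-2.53, 2.53], [-0.31, 2.02], [-1.57, 1.55], [0.28, 2.44], [-1.29, 4.43], [0.15, 1.84], [-2.92, 2.92]. Speed limits (rad/s): [2.57, 2.57, 3.14, 3.14, 3.14, 3.14, 3.14].

### API

Orientations are given as a unit quaternion [w, x, y, z].
In Python, from rig import manip gives the robot as it stands.
- The arm moves only by the tool carry_out, never from a script. Its argument "rows" is a list of rows, each an object of numbers: "rx", "ry", "rz": the turn, a rotation vector about the tool's x, y, z in degrees; "tx", "ty", "tz": the shift along the tool's x, y, z in m; "gripper": the finger opening in m, from 0 to 0.0854. In form: [{"rx": .., "ry": .., "rz": .., "tx": .., "ty": .., "tz": .., "gripper": ..}, ...]. A call has 1 to 12 rows; each row is the pose to reach, as a shift and turn from the pose measured when the call began, along the tool's axes at that moment; what a row does not reach only later rows make up. A row lasts 1/8 s, in which the tool goes at most 62.5 mm and 10.7 degrees, less where a joint would pass 70% of its speed; a pose out of reach is approached as far as the arm can. A call with a gripper value outside its range is refused whole. The fingers move at their own pace and stop on an object; "grip_force" is the grip in N (left out, the last holds). Time passes only in rows, so rows that repeat a pose let the fingers close. It gives the time, the measured TCP pose, the force and the opening at its end, in the units of the state.
- manip.sense(): the state, without advancing time (a new reading comes with each control period).
- manip.grab_frame(name): name is "scene" or "top"; returns the picture (480x640x3 uint8, blue, green, red); there is no depth.
- manip.camera_model(name): a dict with "K" (3x3 intrinsics, pixels), "origin" and "rotation" of the camera in the world. Camera axes: x right, y up, looking along -z (the intrinsics and any distortion apply to the point x, -y, -z); pixel columns grow to the right and rows downward; lengths in mm; the calibration is good to about 2 mm. A picture is of the moment at which its call begins. camera_model takes no time and is no camera call.
- manip.sign_off(): hands the job in, once; it reports no verdict.
The state is a dict: "clock": time; "q": joint angles; "qd": joint speeds; "effort": joint torques, N m; "position": TCP position; "tcp_rot": TCP orientation; "wrist_force": force on the tool from outside, world axes, zero at the start; "wrist_torque": the same for the moment, N m; "opening": finger opening in mm.
Only numpy, scipy, OpenCV 4.12 (cv2) and the standard library are available. Lean on these libraries where they do the work, as an engineer would, in place of code of your own. Each camera call takes 0.05 s, during which the arm holds its last target.

### The job

One of the three tube-stripping pliers parked in the white rack has a worn, slack pivot. Rock the blue handle of each in turn, away from the robot and back towards it, twice over, to feel its play; when you have found the slack pair, lift it out and stand it jaws-down in the red repair bin, setting it down rather than dropping it in. Leave the sound pliers parked in the rack and do not disturb the bin or anything else on the table.

Things in the scene. Friction and masses are not known exactly. Their poses are not given: they have to be found in the camera images.
- rack: White plastic parking rack, 70 x 340 x 60 mm high, screwed down; origin under its centre, x away from the robot at yaw 0, y along the row. Three slots at y = -110, 0 and +110 mm, 54 mm deep (slot floor 6 mm above the table), each hold one pair of pliers jaws-down, its x and y axes parallel to the rack's.
- mid_a (a point): Tube-stripping pliers a (one of three look-alikes, 195 mm long, 0.24 kg, parked in any order): point on the centre line half-way up, 97.5 mm above the jaw ends. z runs from the jaws up to the handle ends. Two upright handles, 97 to 195 mm above the jaw ends, each 12 mm along y by 14 mm along x (19 mm at the round end), at y = +22 mm (blue) and y = -22 mm (grey): 56 mm over both.
- stripper_a: The same pliers a, origin at the centre of the jaw ends (underside), 97.5 mm below mid_a. The steel jaws measure 20 mm along x by 27 mm along y, 60 mm high; the slot holds the grey-handled half snugly and leaves the blue-handled half free to rock. To lift it, take both handles near their ends, 165 to 185 mm above the jaw ends.
- pivot_a (a point): Pivot of the blue-handled half of pliers a, on the centre line 70 mm above the jaw ends. In the worn pair it has sunk by 0.2 mm, too little to see or measure here: only rocking tells.
- blue_a (a point): Centre of the round end of the blue handle of pliers a (a disc 19 mm across seen along y, 12 mm thick along y), 185.5 mm above the jaw ends, 115.5 mm above the pivot; it turns with the handle. The place to rock it: pinched lightly, or caged by fingers 4 mm wider than the disc. A hard pinch lower, on the flat grip, hides the play.
- lever_a (a joint): Rocking of the blue handle of pliers a about its pivot (rad; + = handle end leans to +x, away from the robot). A sound pivot gives about 0.01 either way, then stands firm; a worn one swings about 0.10 (11 mm at blue) either way under 1 N and stays where left. All start near 0. Any pair also rattles in its slot: pushed with 4 to 6 N, blue moves about 7 mm either way if sound, 18 mm if worn.
- mid_b (a point): Tube-stripping pliers b (one of three look-alikes, 195 mm long, 0.24 kg, parked in any order): point on the centre line half-way up, 97.5 mm above the jaw ends. z runs from the jaws up to the handle ends. Two upright handles, 97 to 195 mm above the jaw ends, each 12 mm along y by 14 mm along x (19 mm at the round end), at y = +22 mm (blue) and y = -22 mm (grey): 56 mm over both.
- stripper_b: The same pliers b, origin at the centre of the jaw ends (underside), 97.5 mm below mid_b. The steel jaws measure 20 mm along x by 27 mm along y, 60 mm high; the slot holds the grey-handled half snugly and leaves the blue-handled half free to rock. To lift it, take both handles near their ends, 165 to 185 mm above the jaw ends.
- pivot_b (a point): Pivot of the blue-handled half of pliers b, on the centre line 70 mm above the jaw ends. In the worn pair it has sunk by 0.2 mm, too little to see or measure here: only rocking tells.
- blue_b (a point): Centre of the round end of the blue handle of pliers b (a disc 19 mm across seen along y, 12 mm thick along y), 185.5 mm above the jaw ends, 115.5 mm above the pivot; it turns with the handle. The place to rock it: pinched lightly, or caged by fingers 4 mm wider than the disc. A hard pinch lower, on the flat grip, hides the play.
- lever_b (a joint): Rocking of the blue handle of pliers b about its pivot (rad; + = handle end leans to +x, away from the robot). A sound pivot gives about 0.01 either way, then stands firm; a worn one swings about 0.10 (11 mm at blue) either way under 1 N and stays where left. All start near 0. Any pair also rattles in its slot: pushed with 4 to 6 N, blue moves about 7 mm either way if sound, 18 mm if worn.
- mid_c (a point): Tube-stripping pliers c (one of three look-alikes, 195 mm long, 0.24 kg, parked in any order): point on the centre line half-way up, 97.5 mm above the jaw ends. z runs from the jaws up to the handle ends. Two upright handles, 97 to 195 mm above the jaw ends, each 12 mm along y by 14 mm along x (19 mm at the round end), at y = +22 mm (blue) and y = -22 mm (grey): 56 mm over both.
- stripper_c: The same pliers c, origin at the centre of the jaw ends (underside), 97.5 mm below mid_c. The steel jaws measure 20 mm along x by 27 mm along y, 60 mm high; the slot holds the grey-handled half snugly and leaves the blue-handled half free to rock. To lift it, take both handles near their ends, 165 to 185 mm above the jaw ends.
- pivot_c (a point): Pivot of the blue-handled half of pliers c, on the centre line 70 mm above the jaw ends. In the worn pair it has sunk by 0.2 mm, too little to see or measure here: only rocking tells.
- blue_c (a point): Centre of the round end of the blue handle of pliers c (a disc 19 mm across seen along y, 12 mm thick along y), 185.5 mm above the jaw ends, 115.5 mm above the pivot; it turns with the handle. The place to rock it: pinched lightly, or caged by fingers 4 mm wider than the disc. A hard pinch lower, on the flat grip, hides the play.
- lever_c (a joint): Rocking of the blue handle of pliers c about its pivot (rad; + = handle end leans to +x, away from the robot). A sound pivot gives about 0.01 either way, then stands firm; a worn one swings about 0.10 (11 mm at blue) either way under 1 N and stays where left. All start near 0. Any pair also rattles in its slot: pushed with 4 to 6 N, blue moves about 7 mm either way if sound, 18 mm if worn.
- bin: Red plastic repair bin, open on top, 120 x 120 x 110 mm high (136 mm over the rim), walls and floor 4 mm, loose, 0.7 kg; origin under its centre. It stands to the left or right of the rack.
- tubes: Bystander: white foam rack 170 x 110 x 34 mm with filled blood tubes with lilac and rust-red caps, 104 mm high in all; origin under its centre. It stands on the other side of the rack from the bin.
- clipboard: Bystander: clipboard with forms and a marker, 150 x 210 x 23 mm; origin under its centre.
- gloves: Bystander: green and white glove carton, 110 x 220 x 75 mm high; origin under its centre.
Not all that is in view belongs to the job. Leave any purple look-alike of the stripper_a alone.

How it is judged:
By the outcome, as a careful person would: the job done as asked, in the order asked, and still so for the second after the job is handed in, with the robot touching nothing.
It also fails if it takes over 72 s, if anything falls off the work surface, if the arm or the gripper's body presses on something with over 40 N, if the wrist force passes 120 N, or if a joint passes its speed limit or range.

## Working session

There is one attempt and no reset: what is moved stays moved. The work goes in short steps, Python scripts to look and compute and a tool call to move; the robot and the scene stay as the last step left them, time stands still between calls to the robot, and variables do not carry over. Pictures are saved under pics/ and viewed, and the job is handed in when it is done.

Besides the shell and the picture viewer there is one more tool, called after "Emit:" by a JSON object that holds its "api" and its "payload", one argument or row to a line. carry_out: Moves the arm, as the interface text tells. Its arguments: {"type":"object","properties":{"rows":{"type":"array","items":{"type":"object","properties":{"rx":{"type":"number"},"ry":{"type":"number"},"rz":{"type":"number"},"tx":{"type":"number"},"ty":{"type":"number"},"tz":{"type":"number"},"gripper":{"type":"number"}}}},"grip_force":{"type":"number"}},"required":["rows"]}

```bash
ls; mkdir -p pics
python3 - <<'E'
from rig import manip
import cv2
print(manip.sense())
for n in ("scene","top"):
    f=manip.grab_frame(n); cv2.imwrite(f"pics/{n}0.png",f)
    print(n,manip.camera_model(n))
E
```

```text
pics
{'clock': 0.0, 'q': array([ 1.25299507,  0.46840338, -0.01158714,  1.60364629,  0.00598759,
        1.07136911, -0.05632406]), 'qd': array([-0.00069584,  0.00038799,  0.00092472,  0.00051101, -0.00117462,
       -0.00213238,  0.00040256]), 'effort': array([-6.37684730e-05, -5.32380903e+01,  2.11611221e-02, -2.51299596e+01,
        1.13700115e-02,  7.70588696e-03,  1.72769523e-05]), 'position': array([ 176.26085418, -625.38369277,  403.71164204]), 'tcp_rot': array([-8.77114711e-04,  9.90582363e-01,  1.36915228e-01, -1.82236106e-04]), 'wrist_force': array([-0.0295807 ,  0.73070301,  0.17414039]), 'wrist_torque': array([ 0.02943495, -0.00912153,  0.01394363]), 'opening': 85.5263914811353}
scene {'K': array([[469.94619052,   0.        , 320.73009829],
       [  0.        , 469.94619052, 232.77823854],
       [  0.        ,   0.        ,   1.        ]]), 'origin': array([ 886.23752306, -540.09144114,  697.12936994]), 'rotation': array([0.88791599, 0.39252912, 0.1044006 , 0.21593192])}
top {'K': array([[574.01316275,   0.        , 312.07829354],
       [  0.        , 574.01316275, 235.32474579],
       [  0.        ,   0.        ,   1.        ]]), 'origin': array([ 318.48873706,    7.33104647, 1331.33890148]), 'rotation': array([ 0.70631701,  0.06302994, -0.07356161, -0.70123619])}
```

View pics/scene0.png

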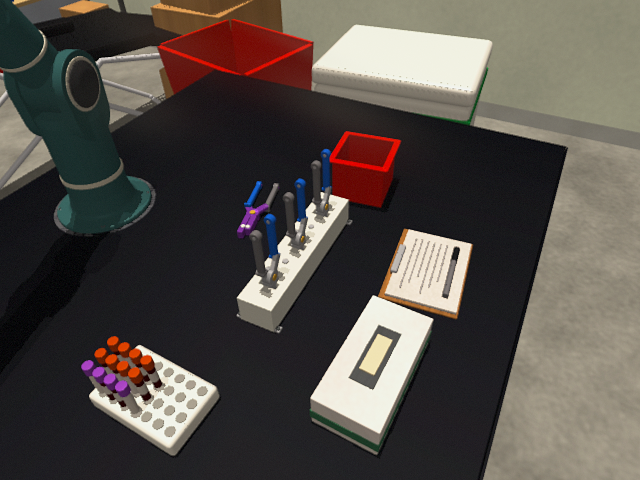

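View pics/top0.png

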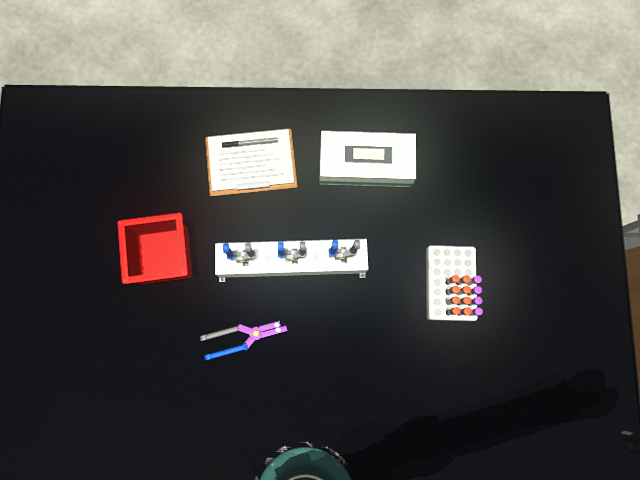

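The scene view shows three upright pliers in the white rack, with blue handle ends near (270,218), (300,183) and (326,153). The red bin is at (365,165). A purple look-alike lies flat at (257,210). In the top view the rack spans about (215–368, 240–275), the bin is centred near (155,248), the tubes are at (455,283) and the purple look-alike is at (245,340).

Next I'll measure with colour masks.

```bash
cat > h.py <<'E'
import numpy as np, cv2
from rig import manip
from scipy.spatial.transform import Rotation as R
def cam(n):
    m=manip.camera_model(n); q=m['rotation']; return m['K'],np.array(m['origin']),R.from_quat([q[1],q[2],q[3],q[0]]).as_matrix()
def proj(n,P):
    K,o,M=cam(n); c=(np.atleast_2d(P)-o)@M; u=np.c_[c[:,0],-c[:,1],-c[:,2]]@K.T; return u[:,:2]/u[:,2:]
def ray(n,uv):
    K,o,M=cam(n); d=np.linalg.inv(K)@np.array([uv[0],uv[1],1.]); return o,M@np.array([d[0],-d[1],-d[2]])
def onz(n,uv,z):
    o,d=ray(n,uv); return o+d*(z-o[2])/d[2]
def tri(uv1,uv2):
    a,d=ray('scene',uv1); b,e=ray('top',uv2); d/=np.linalg.norm(d); e/=np.linalg.norm(e)
    s=np.linalg.lstsq(np.c_[d,-e],b-a,rcond=None)[0]; p,q=a+s[0]*d,b+s[1]*e; return (p+q)/2,np.linalg.norm(p-q)
def hsv(f): return cv2.cvtColor(f,cv2.COLOR_BGR2HSV)
E
python3 - <<'E'
from h import *
for n in('top','scene'):
    f=cv2.imread(f'pics/{n}0.png'); H=hsv(f)
    for nm,lo,hi in(('blue',(100,120,50),(120,255,255)),('red',(0,180,60),(6,255,255)),('white',(0,0,170),(180,40,255))):
        m=cv2.inRange(H,lo,hi)
        cs,_=cv2.findContours(m,cv2.RETR_EXTERNAL,cv2.CHAIN_APPROX_NONE)
        for c in cs:
            if cv2.contourArea(c)<15: continue
            r=cv2.minAreaRect(c); x,y,w,h=cv2.boundingRect(c)
            if y<95 and n=='top':continue
            print(n,nm,cv2.contourArea(c),(x,y,w,h),np.round(r[0],1),np.round(r[1],1),round(r[2],1),'topmost',c[c[:,0,1].argmin()][0])
f=cv2.imread('pics/top0.png'); cv2.imwrite('pics/topc.png',cv2.resize(f[200:300,100:380],None,fx=2.8,fy=2.8,interpolation=cv2.INTER_CUBIC))
f=cv2.imread('pics/scene0.png'); cv2.imwrite('pics/scenec.png',cv2.resize(f[130:340,220:420],None,fx=2.8,fy=2.8,interpolation=cv2.INTER_CUBIC))
E
```

```text
top blue 231.0 (204, 343, 44, 18) [225.  351.5] [ 7.3 43.9] 76.0 topmost [244 343]
top blue 68.5 (223, 244, 11, 15) [227.5 251.5] [16.5  6.7] 63.4 topmost [224 244]
top blue 69.5 (278, 242, 8, 16) [281.5 249.5] [15.  7.] 90.0 topmost [279 242]
top blue 73.5 (329, 241, 9, 15) [333. 248.] [14.  8.] 90.0 topmost [333 241]
top red 4434.0 (117, 212, 75, 73) [153.2 248.8] [67.  71.7] 82.6 topmost [178 212]
top white 49.5 (207, 328, 31, 10) [222.  332.4] [ 2.6 31.3] 74.5 topmost [234 328]
top white 26.5 (274, 323, 7, 9) [276.9 327.1] [8.9 4.7] 71.6 topmost [275 323]
top white 2416.5 (428, 246, 50, 75) [452.1 283. ] [75.2 48. ] 88.5 topmost [429 246]
top white 3800.0 (215, 239, 153, 36) [290.8 256.3] [ 31.8 152.6] 88.3 topmost [346 239]
top white 4242.5 (320, 131, 96, 48) [367.8 154.5] [95.7 45.9] 1.6 topmost [321 131]
top white 4333.0 (208, 129, 86, 62) [250. 160.] [55.3 82.2] 84.3 topmost [282 129]
scene blue 351.5 (263, 213, 16, 45) [271.6 234.7] [44. 13.] 82.1 topmost [268 213]
scene blue 151.0 (244, 181, 18, 27) [253.1 194.4] [ 7.7 31. ] 31.0 topmost [257 181]
scene blue 309.0 (294, 178
[... 548 characters left out ...]
1  6.6] 85.2 topmost [268 258]
scene white 4542.5 (386, 230, 85, 83) [428.1 269.7] [73.3 69.6] 13.6 topmost [409 230]
scene white 15.0 (241, 224, 9, 4) [245.  225.5] [3. 8.] 90.0 topmost [242 224]
scene white 30.5 (295, 221, 6, 11) [297.5 226. ] [ 5. 10.] 0.0 topmost [297 221]
scene white 2365.5 (237, 195, 111, 116) [292.8 249.1] [ 35.3 143.3] 35.5 topmost [330 195]
scene white 20.0 (0, 91, 7, 11) [ 2.5 96. ] [ 2.8 10.9] 39.8 topmost [ 5 91]
scene white 19.5 (102, 79, 50, 17) [126.6  86.8] [51.5  1.5] 17.5 topmost [102  79]
scene white 80.0 (96, 53, 63, 11) [126.8  56.3] [ 4.8 62.6] 81.5 topmost [150  53]
scene white 8009.5 (312, 24, 180, 71) [401.9  55. ] [173.7  56.8] 8.8 topmost [356  24]
```

View pics/topc.png

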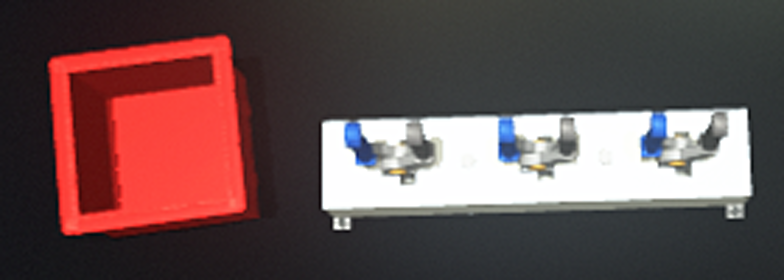

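View pics/scenec.png

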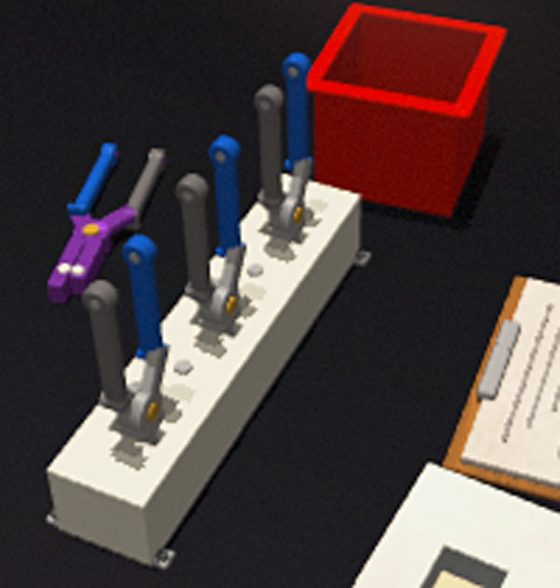

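Candidates in the scene view: rack pliers with blue ends at about (270,219), (300,184) and (326,154). Excluded are the purple look-alike at (257,210) and the large floor bin at (235,55). The crops confirm that the three rack pliers have steel jaws and that the table bin is the small red one.

Now I'll work out the rack frame and check the predicted ends against the pixels.

Run:
```python
from h import *
f=cv2.imread('pics/top0.png')
c=np.array([(322,122),(748,108),(752,196),(322,210)])/2.8+[100,200]
P=np.array([onz('top',u,60) for u in c]); print(P.round(1))
print('sides',[round(np.linalg.norm(P[i]-P[(i+1)%4]),1) for i in range(4)])
# scene top corners: crop
cs=np.array([(50,473),(150,507),(360,193),(270,170)])/2.8+[220,130]
print('scene',np.array([onz('scene',u,60) for u in cs]).round(1))
ctr=P.mean(0); yv=(P[0]-P[1]+P[3]-P[2])[:2]; yv/=np.linalg.norm(yv); yaw=np.arctan2(-yv[0],yv[1]); print('ctr',ctr.round(1),'yaw deg',np.degrees(yaw))
sb=np.array([(141,250),(225,150),(297,67)])/2.8+[220,130]; sg=np.array([(100,295),(192,188),(269,100)])/2.8+[220,130]
tb=np.array([(658,120),(506,123),(352,128)])/2.8+[100,200]; tg=np.array([(720,118),(567,124),(415,126)])/2.8+[100,200]
xv=np.array([yv[1],-yv[0]])
for i,s in enumerate((-110,0,110)):
    for nm,o,a,b in(('blue',22,sb,tb),('grey',-22,sg,tg)):
        p=np.r_[ctr[:2]+yv*(s+o),191.5]; t,e=tri(a[i],b[i])
        print(nm,s,'pred',p.round(1),'tri',t.round(1),round(e,1),'scene z191.5',onz('scene',a[i],191.5).round(1),'px',proj('scene',p)[0].round(1),a[i].round(1),'top',proj('top',p)[0].round(1),b[i].round(1))
# bin rim
cb=np.array([(50,62),(230,37),(245,210),(65,235)])/2.8+[100,200]
B=np.array([onz('top',u,110) for u in cb]); print('bin',B.round(1),B.mean(0).round(1),[round(np.linalg.norm(B[i]-B[(i+1)%4]),1) for i in range(4)])
cb=np.array([(355,5),(505,30),(460,108),(310,85)])/2.8+[220,130]
B=np.array([onz('scene',u,110) for u in cb]); print('binS',B.round(1),B.mean(0).round(1),[round(np.linalg.norm(B[i]-B[(i+1)%4]),1) for i in range(4)])
```

```text
[[ 546.9  206.9   60. ]
 [ 561.3 -135.4   60. ]
 [ 489.8 -137.7   60. ]
 [ 476.   204.2   60. ]]
sides [np.float64(342.5), np.float64(71.5), np.float64(342.1), np.float64(71.0)]
scene [[ 499.4 -139.1   60. ]
 [ 569.7 -133.4   60. ]
 [ 551.7  205.5   60. ]
 [ 474.5  200.3   60. ]]
ctr [518.5  34.5  60. ] yaw deg 2.3638806477257495
blue -110 pred [522.1 -53.4 191.5] tri [527.1 -55.4 190.5] 0.5 scene z191.5 [528.  -56.2 191.5] px [268.3 217.3] [270.4 219.3] top [334.  245.1] [335.  242.9]
grey -110 pred [523.9 -97.4 191.5] tri [ 528.5 -100.4  191.6] 0.4 scene z191.5 [ 528.3 -100.4  191.5] px [254.5 233.4] [255.7 235.4] top [355.7 244.4] [357.1 242.1]
blue 0 pred [517.6  56.5 191.5] tri [523.4  53.8 191.4] 0.8 scene z191.5 [523.2  53.4 191.5] px [298.5 181.9] [300.4 183.6] top [279.5 246.9] [280.7 243.9]
grey 0 pred [519.4  12.5 191.5] tri [523.6  10.2 190.4] 0.3 scene z191.5 [524.5   9.1 191.5] px [287.1 195.3] [288.6 197.1] top [301.3 246.2] [302.5 244.3]
blue 110 pred [513.  166.4 191.5] tri [519.  164.5 189.9] 0.9 scene z191.5 [519.8 162.  191.5] px [324. 152.] [326.1 153.9] top [224.7 248.7] [225.7 245.7]
grey 110 pred [514.9 122.4 191.5] tri [520.8 119.3 190. ] 0.9 scene z191.5 [521.6 116.9 191.5] px [314.3 163.4] [316.1 165.7] top [246.6 247.9] [248.2 245. ]
bin [[583.3 410.7 110. ]
 [604.4 272.9 110. ]
 [469.3 254.9 110. ]
 [449.2 390.  110. ]] [526.6 332.1 110. ] [np.float64(139.4), np.float64(136.3), np.float64(136.6), np.float64(135.6)]
binS [[460.7 385.7 110. ]
 [592.3 404.2 110. ]
 [601.9 279.4 110. ]
 [482.2 256.2 110. ]] [534.3 331.4 110. ] [np.float64(132.8), np.float64(125.1), np.float64(121.9), np.float64(131.2)]
```

```bash
cat >> h.py <<'E'
def tgt(phi):  # phi deg: world direction of tool x, tool z down
    c,s=np.cos(np.radians(phi)),np.sin(np.radians(phi)); return np.array([[c,s,0],[s,-c,0],[0,0,-1.]])
def plan(pos,phi):
    s=manip.sense(); q=s['tcp_rot']; M=R.from_quat([q[1],q[2],q[3],q[0]]).as_matrix()
    t=M.T@(np.array(pos)-s['position'])/1000; r=np.degrees(R.from_matrix(M.T@tgt(phi)).as_rotvec())
    print('t',t.round(4),'r',r.round(2)); 
def st():
    s=manip.sense(); q=s['tcp_rot']; M=R.from_quat([q[1],q[2],q[3],q[0]]).as_matrix()
    print('clk',round(s['clock'],2),'pos',s['position'].round(1),'F',s['wrist_force'].round(2),'T',s['wrist_torque'].round(2),'open',round(s['opening'],1),'phi',np.degrees(np.arctan2(M[1,0],M[0,0])).round(2),'z',M[:,2].round(3),'q',s['q'].round(2))
E
python3 -c "
from h import *
plan((522,-55,420),92.4)"
```

```text
t [ 0.4875 -0.4553 -0.0155] r [-8.000e-02 -6.000e-02 -7.666e+01]
```

Emit:
{"api": "carry_out", "payload": {
  "rows": [
    {"tx": 0.06, "ty": -0.03, "tz": -0.03, "rz": -5, "gripper": 0.045},
    {"tx": 0.12, "ty": -0.06, "tz": -0.03, "rz": -14, "gripper": 0.045},
    {"tx": 0.17, "ty": -0.1, "tz": -0.03, "rz": -23, "gripper": 0.045},
    {"tx": 0.22, "ty": -0.14, "tz": -0.03, "rz": -32, "gripper": 0.045},
    {"tx": 0.26, "ty": -0.18, "tz": -0.02, "rz": -41, "gripper": 0.045},
    {"tx": 0.3, "ty": -0.22, "tz": -0.02, "rz": -50, "gripper": 0.045},
    {"tx": 0.34, "ty": -0.26, "tz": -0.016, "rz": -59, "gripper": 0.045},
    {"tx": 0.38, "ty": -0.31, "tz": -0.016, "rz": -68, "gripper": 0.045},
    {"tx": 0.42, "ty": -0.36, "tz": -0.016, "rz": -76.7, "gripper": 0.045},
    {"tx": 0.455, "ty": -0.41, "tz": -0.016, "rz": -76.7, "gripper": 0.045},
    {"tx": 0.4875, "ty": -0.455, "tz": -0.016, "rz": -76.7, "gripper": 0.045},
    {"tx": 0.4875, "ty": -0.455, "tz": -0.016, "rz": -76.7, "gripper": 0.045}
  ],
  "grip_force": 20
}}

```text
invalid input
```

Emit:
{"api": "carry_out", "payload": {
  "rows": [
    {"rx": 0, "ry": 0, "rz": -5, "tx": 0.06, "ty": -0.03, "tz": -0.03, "gripper": 0.045},
    {"rx": 0, "ry": 0, "rz": -14, "tx": 0.11, "ty": -0.06, "tz": -0.03, "gripper": 0.045},
    {"rx": 0, "ry": 0, "rz": -23, "tx": 0.16, "ty": -0.1, "tz": -0.03, "gripper": 0.045},
    {"rx": 0, "ry": 0, "rz": -32, "tx": 0.2, "ty": -0.14, "tz": -0.03, "gripper": 0.045}
  ],
  "grip_force": 20
}}

```text
clock: 0.6
position: [331.5, -435.6, 433.8]
tcp_rot: [-0.001, 0.913, 0.407, 0.0]
wrist_force: [1.4, 0.3, 0.7]
opening: 45.1
```

```bash
python3 -c "
from h import *
st();plan((522,-55,410),92.4)"
```

```text
clk 0.6 pos [ 331.5 -435.6  433.8] F [1.36 0.29 0.7 ] T [-0.04 -0.03 -0.07] open 45.1 phi 48.07 z [-0.     0.002 -1.   ] q [ 1.04  0.28 -0.21  1.81  0.07  1.06  0.07]
t [ 0.4104 -0.1125  0.0244] r [ -0.06  -0.09 -44.33]
```

Emit:
{"api": "carry_out", "payload": {
  "rows": [
    {"rx": 0, "ry": 0, "rz": -8, "tx": 0.055, "ty": -0.015, "tz": 0.0, "gripper": 0.045},
    {"rx": 0, "ry": 0, "rz": -17, "tx": 0.11, "ty": -0.03, "tz": 0.0, "gripper": 0.045},
    {"rx": 0, "ry": 0, "rz": -26, "tx": 0.165, "ty": -0.045, "tz": 0.01, "gripper": 0.045},
    {"rx": 0, "ry": 0, "rz": -35, "tx": 0.22, "ty": -0.06, "tz": 0.01, "gripper": 0.045},
    {"rx": 0, "ry": 0, "rz": -44.3, "tx": 0.275, "ty": -0.075, "tz": 0.02, "gripper": 0.045},
    {"rx": 0, "ry": 0, "rz": -44.3, "tx": 0.33, "ty": -0.09, "tz": 0.024, "gripper": 0.045},
    {"rx": 0, "ry": 0, "rz": -44.3, "tx": 0.38, "ty": -0.104, "tz": 0.024, "gripper": 0.045},
    {"rx": 0, "ry": 0, "rz": -44.3, "tx": 0.4104, "ty": -0.1125, "tz": 0.024, "gripper": 0.045},
    {"rx": 0, "ry": 0, "rz": -44.3, "tx": 0.4104, "ty": -0.1125, "tz": 0.024, "gripper": 0.045}
  ]
}}

```text
clock: 1.72
position: [522.5, -52.3, 410.1]
tcp_rot: [-0.001, 0.69, 0.723, 0.001]
wrist_force: [-0.8, -0.4, -0.1]
opening: 45.0
```

Run:
```python
from h import *
st();plan((522,-55,346.5),92.4)
for n,b in(('scene',(180,120,420,330)),('top',(200,160,440,320))):
    f=manip.grab_frame(n); cv2.imwrite(f'pics/{n}1.png',cv2.resize(f[b[1]:b[3],b[0]:b[2]],None,fx=2.8,fy=2.8,interpolation=cv2.INTER_CUBIC))
```

```text
clk 1.73 pos [522.5 -52.3 410.1] F [-0.79 -0.38 -0.06] T [-0.06  0.01  0.01] open 45.0 phi 92.66 z [-0.001  0.003 -1.   ] q [ 0.51  0.31 -0.56  1.87  0.19  1.01 -0.09]
t [-0.0028 -0.0006  0.0636] r [-0.03 -0.18  0.26]
```

View pics/scene1.png

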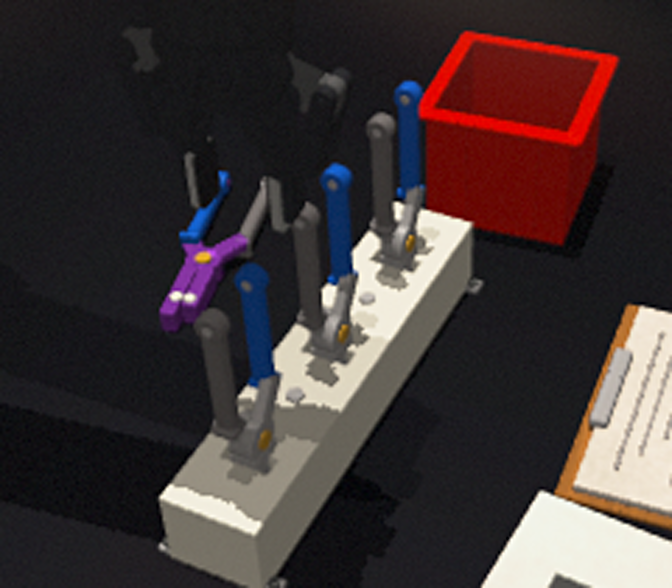

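View pics/top1.png

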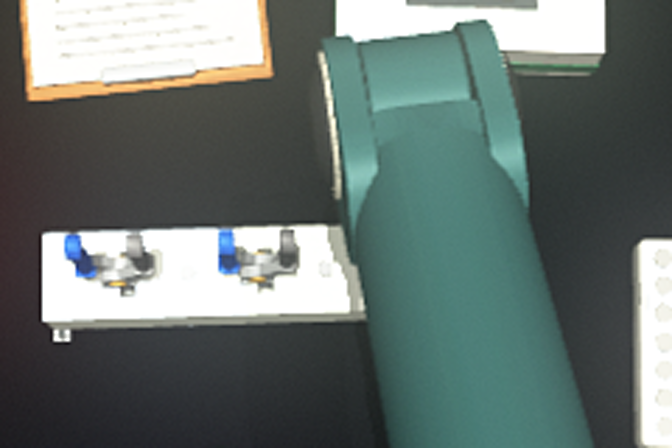

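Run:
```python
from h import *
f=cv2.imread('pics/scene1.png')
g=cv2.convertScaleAbs(f[100:320,150:360],alpha=2.2,beta=15)
cv2.imwrite('pics/tips1.png',cv2.resize(g,None,fx=3,fy=2.7))
for z in(237,245):
  for dx in(-22.5,22.5):
    for dy in(-11,11):
      print(z,dx,dy,((proj('scene',(522.5+dx,-52.3+dy,z))[0]-[180,120])*2.8).round(0))
```

```text
237 -22.5 -11 [198. 211.]
237 -22.5 11 [219. 190.]
237 22.5 -11 [265. 233.]
237 22.5 11 [285. 211.]
245 -22.5 -11 [197. 200.]
245 -22.5 11 [218. 179.]
245 22.5 -11 [264. 221.]
245 22.5 11 [284. 200.]
```

View pics/tips1.png

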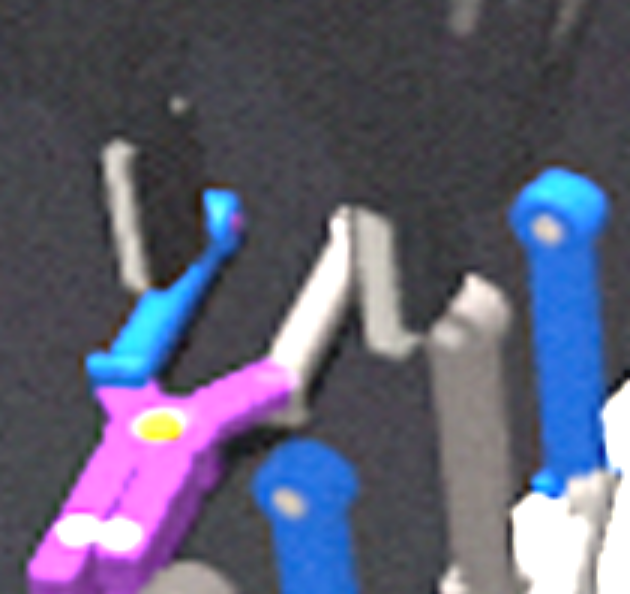

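The fingertips appear at crop (197,207) and (272,228). That is about 2.5 mm too far in +x compared with the known pose, so I'll subtract that bias from the scene-camera x. This gives a first blue end at about (524.5, -54.5), and I'll descend around it with the fingers wide.

Emit:
{"api": "carry_out", "payload": {
  "rows": [
    {"rx": 0, "ry": 0, "rz": 0.2, "tx": -0.002, "ty": 0.002, "tz": 0.02, "gripper": 0.045},
    {"rx": 0, "ry": 0, "rz": 0.2, "tx": -0.002, "ty": 0.002, "tz": 0.042, "gripper": 0.045},
    {"rx": 0, "ry": 0, "rz": 0.2, "tx": -0.002, "ty": 0.002, "tz": 0.064, "gripper": 0.045},
    {"rx": 0, "ry": 0, "rz": 0.2, "tx": -0.002, "ty": 0.002, "tz": 0.064, "gripper": 0.045},
    {"rx": 0, "ry": 0, "rz": 0.2, "tx": -0.002, "ty": 0.002, "tz": 0.064, "gripper": 0.03},
    {"rx": 0, "ry": 0, "rz": 0.2, "tx": -0.002, "ty": 0.002, "tz": 0.064, "gripper": 0.03}
  ]
}}

```text
clock: 2.58
position: [524.0, -57.6, 346.9]
tcp_rot: [-0.0, 0.694, 0.72, 0.0]
wrist_force: [-0.1, -0.2, 0.2]
opening: 30.1
```

Run:
```python
from h import *
st();plan((524.5,-54.5,346),92.4)
for n,b in(('scene',(220,170,330,270)),):
    f=manip.grab_frame(n); cv2.imwrite(f'pics/{n}2.png',cv2.convertScaleAbs(cv2.resize(f[b[1]:b[3],b[0]:b[2]],None,fx=6,fy=6,interpolation=cv2.INTER_CUBIC),alpha=1.8,beta=10))
```

```text
clk 2.58 pos [524.  -57.6 346.9] F [-0.07 -0.22  0.23] T [ 0.   -0.01 -0.03] open 30.1 phi 92.13 z [ 0.     0.001 -1.   ] q [ 0.48  0.39 -0.53  1.93  0.25  0.88 -0.14]
t [0.0031 0.0007 0.0009] r [ 0.01 -0.05 -0.27]
```

View pics/scene2.png

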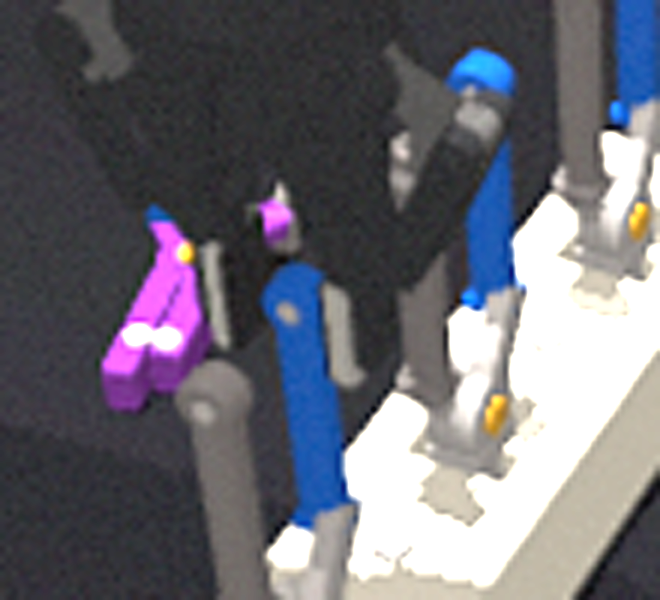

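The blue disc sits centred between the pads, with gaps of about 20 and 22 px at crop (295,310). I'll close to the 23 mm cage and rock, in steps.

Emit:
{"api": "carry_out", "payload": {
  "rows": [
    {"rx": 0, "ry": 0, "rz": 0, "tx": 0.003, "ty": 0, "tz": 0.001, "gripper": 0.023},
    {"rx": 0, "ry": 0, "rz": 0, "tx": 0.003, "ty": 0, "tz": 0.001, "gripper": 0.023},
    {"rx": 0, "ry": 0, "rz": 0, "tx": 0.003, "ty": 0, "tz": 0.001, "gripper": 0.023},
    {"rx": 0, "ry": 0, "rz": 0, "tx": 0.003, "ty": 0, "tz": 0.001, "gripper": 0.023}
  ]
}}

```text
clock: 3.12
position: [523.8, -54.5, 345.8]
tcp_rot: [-0.0, 0.694, 0.72, 0.0]
wrist_force: [0.5, 0.6, 0.5]
opening: 23.1
```

```bash
python3 -c "
from h import *
st()"
```

```text
clk 3.12 pos [523.8 -54.5 345.8] F [0.54 0.61 0.47] T [ 0.06 -0.03  0.01] open 23.1 phi 92.15 z [-0.     0.001 -1.   ] q [ 0.48  0.4  -0.53  1.93  0.25  0.88 -0.15]
```

Emit:
{"api": "carry_out", "payload": {
  "rows": [
    {"rx": 0, "ry": 0, "rz": 0, "tx": 0, "ty": 0.003, "tz": 0, "gripper": 0.023},
    {"rx": 0, "ry": 0, "rz": 0, "tx": 0, "ty": 0.006, "tz": 0, "gripper": 0.023},
    {"rx": 0, "ry": 0, "rz": 0, "tx": 0, "ty": 0.007, "tz": 0, "gripper": 0.023},
    {"rx": 0, "ry": 0, "rz": 0, "tx": 0, "ty": 0.007, "tz": 0, "gripper": 0.023},
    {"rx": 0, "ry": 0, "rz": 0, "tx": 0, "ty": 0.007, "tz": 0, "gripper": 0.023}
  ]
}}

```text
clock: 3.75
position: [530.8, -54.3, 345.8]
tcp_rot: [-0.0, 0.694, 0.72, 0.0]
wrist_force: [0.3, -0.3, 0.2]
opening: 23.0
```

```bash
python3 -c "
from h import *
st()"
```

```text
clk 3.75 pos [530.8 -54.3 345.8] F [ 0.32 -0.28  0.16] T [ 0.04 -0.03  0.  ] open 23.0 phi 92.15 z [ 0.     0.001 -1.   ] q [ 0.47  0.41 -0.53  1.91  0.26  0.89 -0.15]
```

Emit:
{"api": "carry_out", "payload": {
  "rows": [
    {"rx": 0, "ry": 0, "rz": 0, "tx": 0, "ty": 0.002, "tz": 0, "gripper": 0.023},
    {"rx": 0, "ry": 0, "rz": 0, "tx": 0, "ty": 0.003, "tz": 0, "gripper": 0.023},
    {"rx": 0, "ry": 0, "rz": 0, "tx": 0, "ty": 0.003, "tz": 0, "gripper": 0.023}
  ]
}}

```text
clock: 4.12
position: [533.3, -54.1, 345.7]
tcp_rot: [-0.001, 0.694, 0.72, -0.0]
wrist_force: [-4.8, 0.6, 3.0]
opening: 23.0
```

Emit:
{"api": "carry_out", "payload": {
  "rows": [
    {"rx": 0, "ry": 0, "rz": 0, "tx": 0, "ty": 0.001, "tz": 0, "gripper": 0.023},
    {"rx": 0, "ry": 0, "rz": 0, "tx": 0, "ty": 0.002, "tz": 0, "gripper": 0.023},
    {"rx": 0, "ry": 0, "rz": 0, "tx": 0, "ty": 0.002, "tz": 0, "gripper": 0.023}
  ]
}}

```text
clock: 4.5
position: [534.5, -53.8, 345.5]
tcp_rot: [-0.002, 0.694, 0.72, -0.002]
wrist_force: [-7.6, 1.2, 4.4]
opening: 23.0
```

Firm contact about 7 mm past centre (4.8 N, then 7.6 N) looks sound in the + direction. Now the other way.

Emit:
{"api": "carry_out", "payload": {
  "rows": [
    {"rx": 0, "ry": 0, "rz": 0, "tx": 0, "ty": -0.005, "tz": 0, "gripper": 0.023},
    {"rx": 0, "ry": 0, "rz": 0, "tx": 0, "ty": -0.01, "tz": 0, "gripper": 0.023},
    {"rx": 0, "ry": 0, "rz": 0, "tx": 0, "ty": -0.015, "tz": 0, "gripper": 0.023},
    {"rx": 0, "ry": 0, "rz": 0, "tx": 0, "ty": -0.019, "tz": 0, "gripper": 0.023},
    {"rx": 0, "ry": 0, "rz": 0, "tx": 0, "ty": -0.02, "tz": 0, "gripper": 0.023},
    {"rx": 0, "ry": 0, "rz": 0, "tx": 0, "ty": -0.02, "tz": 0, "gripper": 0.023}
  ]
}}

```text
clock: 5.25
position: [515.1, -54.6, 345.9]
tcp_rot: [-0.001, 0.694, 0.72, -0.001]
wrist_force: [4.8, -0.9, -1.2]
opening: 22.8
```

```bash
python3 -c "
from h import *
st();plan((524,-54.5,346),92.4)"
```

```text
clk 5.25 pos [515.1 -54.6 345.9] F [ 4.8  -0.88 -1.17] T [ 0.06 -0.91 -0.02] open 22.8 phi 92.16 z [-0.003  0.001 -1.   ] q [ 0.48  0.38 -0.54  1.95  0.25  0.88 -0.14]
t [-0.0003  0.0089 -0.0001] r [-0.17 -0.05 -0.24]
```

The first pair moves 18.2 mm at ±4.8 N. Less 4 mm for the cage that is ±7.1 mm, so it looks sound. Second cycle.

Emit:
{"api": "carry_out", "payload": {
  "rows": [
    {"rx": 0, "ry": 0, "rz": 0, "tx": 0, "ty": 0.006, "tz": 0, "gripper": 0.023},
    {"rx": 0, "ry": 0, "rz": 0, "tx": 0, "ty": 0.012, "tz": 0, "gripper": 0.023},
    {"rx": 0, "ry": 0, "rz": 0, "tx": 0, "ty": 0.017, "tz": 0, "gripper": 0.023},
    {"rx": 0, "ry": 0, "rz": 0, "tx": 0, "ty": 0.0195, "tz": 0, "gripper": 0.023},
    {"rx": 0, "ry": 0, "rz": 0, "tx": 0, "ty": 0.0195, "tz": 0, "gripper": 0.023},
    {"rx": 0, "ry": 0, "rz": 0, "tx": 0, "ty": 0.0195, "tz": 0, "gripper": 0.023}
  ]
}}

```text
clock: 6.0
position: [533.9, -53.8, 345.5]
tcp_rot: [-0.002, 0.694, 0.72, -0.002]
wrist_force: [-4.5, 0.2, 1.8]
opening: 23.0
```

Emit:
{"api": "carry_out", "payload": {
  "rows": [
    {"rx": 0, "ry": 0, "rz": 0, "tx": 0, "ty": -0.006, "tz": 0, "gripper": 0.023},
    {"rx": 0, "ry": 0, "rz": 0, "tx": 0, "ty": -0.012, "tz": 0, "gripper": 0.023},
    {"rx": 0, "ry": 0, "rz": 0, "tx": 0, "ty": -0.017, "tz": 0, "gripper": 0.023},
    {"rx": 0, "ry": 0, "rz": 0, "tx": 0, "ty": -0.0195, "tz": 0, "gripper": 0.023},
    {"rx": 0, "ry": 0, "rz": 0, "tx": 0, "ty": -0.0195, "tz": 0, "gripper": 0.023},
    {"rx": 0, "ry": 0, "rz": 0, "tx": 0, "ty": -0.0195, "tz": 0, "gripper": 0.023}
  ]
}}

```text
clock: 6.75
position: [515.1, -54.5, 346.0]
tcp_rot: [-0.001, 0.694, 0.72, -0.001]
wrist_force: [3.5, 0.7, -0.2]
opening: 22.8
```

```bash
python3 -c "
from h import *
st();plan((524,-54.5,346),92.4)"
```

```text
clk 6.75 pos [515.1 -54.5 346. ] F [ 3.55  0.68 -0.17] T [ 0.01 -0.88  0.01] open 22.8 phi 92.16 z [-0.003  0.001 -1.   ] q [ 0.48  0.38 -0.54  1.95  0.25  0.88 -0.14]
t [-0.0004  0.0089  0.    ] r [-0.17 -0.05 -0.24]
```

Both cycles agree: the first pair is sound. I'll centre, open, raise and move along the row to the middle pair.

Emit:
{"api": "carry_out", "payload": {
  "rows": [
    {"rx": 0, "ry": 0, "rz": 0, "tx": 0, "ty": 0.006, "tz": 0, "gripper": 0.023},
    {"rx": 0, "ry": 0, "rz": 0, "tx": 0, "ty": 0.009, "tz": 0, "gripper": 0.023},
    {"rx": 0, "ry": 0, "rz": 0, "tx": 0, "ty": 0.009, "tz": 0, "gripper": 0.042},
    {"rx": 0, "ry": 0, "rz": 0, "tx": 0, "ty": 0.009, "tz": 0, "gripper": 0.042},
    {"rx": 0, "ry": 0, "rz": 0, "tx": 0, "ty": 0.009, "tz": -0.022, "gripper": 0.042},
    {"rx": 0, "ry": 0, "rz": 0, "tx": 0, "ty": 0.009, "tz": -0.045, "gripper": 0.042},
    {"rx": 0, "ry": 0, "rz": 0, "tx": 0.03, "ty": 0.009, "tz": -0.05, "gripper": 0.042},
    {"rx": 0, "ry": 0, "rz": 0, "tx": 0.07, "ty": 0.009, "tz": -0.05, "gripper": 0.042},
    {"rx": 0, "ry": 0, "rz": 0, "tx": 0.1, "ty": 0.0085, "tz": -0.05, "gripper": 0.042},
    {"rx": 0, "ry": 0, "rz": 0, "tx": 0.11, "ty": 0.0085, "tz": -0.05, "gripper": 0.042},
    {"rx": 0, "ry": 0, "rz": 0, "tx": 0.11, "ty": 0.0085, "tz": -0.05, "gripper": 0.042}
  ]
}}

```text
clock: 8.12
position: [519.5, 55.6, 396.0]
tcp_rot: [-0.001, 0.693, 0.721, -0.001]
wrist_force: [0.5, -0.6, -0.5]
opening: 41.9
```

```bash
python3 -c "
from h import *
st();plan((519.8,55.4,346),92.4)
f=manip.grab_frame('scene');b=(220,110,360,230);cv2.imwrite('pics/scene3.png',cv2.convertScaleAbs(cv2.resize(f[b[1]:b[3],b[0]:b[2]],None,fx=5,fy=5,interpolation=cv2.INTER_CUBIC),alpha=1.8,beta=10))"
```

```text
clk 8.12 pos [519.5  55.6 396. ] F [ 0.54 -0.61 -0.48] T [-0.03  0.02  0.04] open 41.9 phi 92.2 z [-0.003  0.    -1.   ] q [ 0.33  0.33 -0.6   1.89  0.22  0.99 -0.33]
t [-0.0003  0.0004  0.05  ] r [-0.18 -0.03 -0.2 ]
```

View pics/scene3.png

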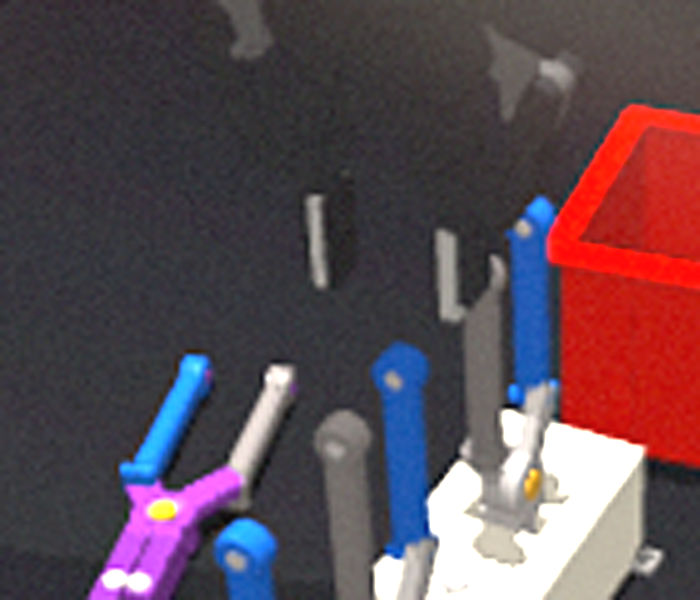

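The fingers straddle the middle blue end at crop (400,370), and the first pair still stands in place. Descending.

Emit:
{"api": "carry_out", "payload": {
  "rows": [
    {"rx": -0.2, "ry": 0, "rz": -0.2, "tx": 0, "ty": 0, "tz": 0.02, "gripper": 0.042},
    {"rx": -0.2, "ry": 0, "rz": -0.2, "tx": 0, "ty": 0, "tz": 0.04, "gripper": 0.042},
    {"rx": -0.2, "ry": 0, "rz": -0.2, "tx": 0, "ty": 0, "tz": 0.05, "gripper": 0.042},
    {"rx": -0.2, "ry": 0, "rz": -0.2, "tx": 0, "ty": 0, "tz": 0.05, "gripper": 0.03},
    {"rx": -0.2, "ry": 0, "rz": -0.2, "tx": 0, "ty": 0, "tz": 0.05, "gripper": 0.023},
    {"rx": -0.2, "ry": 0, "rz": -0.2, "tx": 0, "ty": 0, "tz": 0.05, "gripper": 0.023},
    {"rx": -0.2, "ry": 0, "rz": -0.2, "tx": 0, "ty": 0, "tz": 0.05, "gripper": 0.023}
  ]
}}

```text
clock: 9.05
position: [519.6, 54.8, 346.4]
tcp_rot: [0.0, 0.693, 0.721, 0.0]
wrist_force: [0.5, -0.4, -0.2]
opening: 22.9
```

Emit:
{"api": "carry_out", "payload": {
  "rows": [
    {"rx": 0, "ry": 0, "rz": 0, "tx": 0, "ty": 0.004, "tz": 0, "gripper": 0.023},
    {"rx": 0, "ry": 0, "rz": 0, "tx": 0, "ty": 0.007, "tz": 0, "gripper": 0.023},
    {"rx": 0, "ry": 0, "rz": 0, "tx": 0, "ty": 0.0095, "tz": 0, "gripper": 0.023},
    {"rx": 0, "ry": 0, "rz": 0, "tx": 0, "ty": 0.0095, "tz": 0, "gripper": 0.023},
    {"rx": 0, "ry": 0, "rz": 0, "tx": 0, "ty": 0.0095, "tz": 0, "gripper": 0.023}
  ]
}}

```text
clock: 9.68
position: [529.1, 55.2, 346.3]
tcp_rot: [0.0, 0.693, 0.721, 0.0]
wrist_force: [-0.5, 0.1, -0.1]
opening: 22.7
```

```bash
python3 -c "
from h import *
st();plan((519.8,55.4,346),92.4)"
```

```text
clk 9.68 pos [529.1  55.2 346.3] F [-0.54  0.08 -0.05] T [ 0.02 -0.   -0.03] open 22.7 phi 92.32 z [ 0.001  0.    -1.   ] q [ 0.3   0.41 -0.57  1.92  0.28  0.89 -0.37]
t [ 0.0006 -0.0093  0.0003] r [ 0.05 -0.   -0.08]
```

Emit:
{"api": "carry_out", "payload": {
  "rows": [
    {"rx": 0, "ry": 0, "rz": 0, "tx": 0, "ty": 0.002, "tz": 0, "gripper": 0.023},
    {"rx": 0, "ry": 0, "rz": 0, "tx": 0, "ty": 0.0035, "tz": 0, "gripper": 0.023},
    {"rx": 0, "ry": 0, "rz": 0, "tx": 0, "ty": 0.0035, "tz": 0, "gripper": 0.023}
  ]
}}

```text
clock: 10.05
position: [532.7, 55.3, 346.3]
tcp_rot: [0.0, 0.693, 0.721, 0.0]
wrist_force: [-0.3, 0.6, -0.6]
opening: 23.0
```

Emit:
{"api": "carry_out", "payload": {
  "rows": [
    {"rx": 0, "ry": 0, "rz": 0, "tx": 0, "ty": 0.002, "tz": 0, "gripper": 0.023},
    {"rx": 0, "ry": 0, "rz": 0, "tx": 0, "ty": 0.003, "tz": 0, "gripper": 0.023},
    {"rx": 0, "ry": 0, "rz": 0, "tx": 0, "ty": 0.003, "tz": 0, "gripper": 0.023}
  ]
}}

```text
clock: 10.42
position: [535.7, 55.4, 346.3]
tcp_rot: [0.0, 0.693, 0.721, 0.0]
wrist_force: [-0.2, 1.1, -0.1]
opening: 22.6
```

```bash
python3 -c "
from h import *
f=manip.grab_frame('scene');b=(240,140,360,240);cv2.imwrite('pics/scene4.png',cv2.convertScaleAbs(cv2.resize(f[b[1]:b[3],b[0]:b[2]],None,fx=6,fy=6,interpolation=cv2.INTER_CUBIC),alpha=1.8,beta=10))"
```

```text
(no output)
```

View pics/scene4.png

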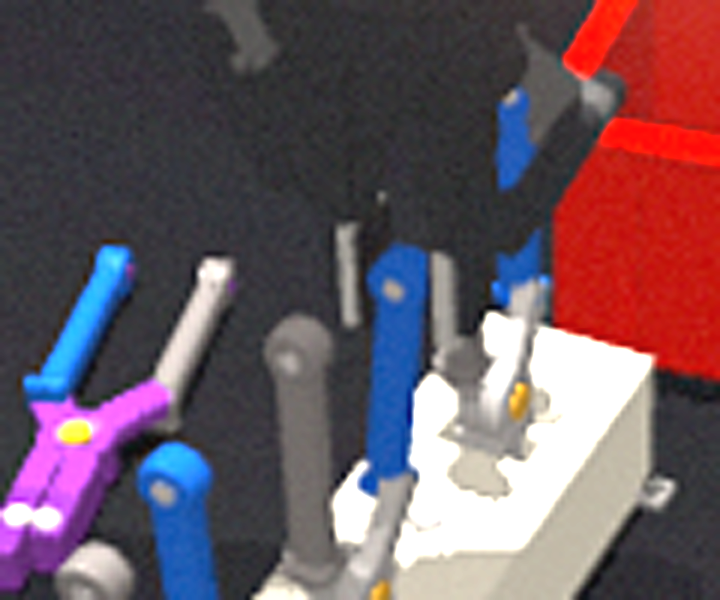

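The middle blue end at crop (400,275) is caged and visibly leaning to +x with almost no force, about 14 mm of blue travel. It is slack in this direction. I'll complete both cycles.

Emit:
{"api": "carry_out", "payload": {
  "rows": [
    {"rx": 0, "ry": 0, "rz": 0, "tx": 0, "ty": -0.006, "tz": 0, "gripper": 0.023},
    {"rx": 0, "ry": 0, "rz": 0, "tx": 0, "ty": -0.012, "tz": 0, "gripper": 0.023},
    {"rx": 0, "ry": 0, "rz": 0, "tx": 0, "ty": -0.018, "tz": 0, "gripper": 0.023},
    {"rx": 0, "ry": 0, "rz": 0, "tx": 0, "ty": -0.024, "tz": 0, "gripper": 0.023},
    {"rx": 0, "ry": 0, "rz": 0, "tx": 0, "ty": -0.029, "tz": 0, "gripper": 0.023},
    {"rx": 0, "ry": 0, "rz": 0, "tx": 0, "ty": -0.0315, "tz": 0, "gripper": 0.023},
    {"rx": 0, "ry": 0, "rz": 0, "tx": 0, "ty": -0.0315, "tz": 0, "gripper": 0.023},
    {"rx": 0, "ry": 0, "rz": 0, "tx": 0, "ty": -0.0315, "tz": 0, "gripper": 0.023}
  ]
}}

```text
clock: 11.48
position: [504.3, 54.2, 346.3]
tcp_rot: [0.0, 0.693, 0.721, 0.0]
wrist_force: [-0.5, 0.5, 0.3]
opening: 22.8
```

Emit:
{"api": "carry_out", "payload": {
  "rows": [
    {"rx": 0, "ry": 0, "rz": 0, "tx": 0, "ty": 0.006, "tz": 0, "gripper": 0.023},
    {"rx": 0, "ry": 0, "rz": 0, "tx": 0, "ty": 0.012, "tz": 0, "gripper": 0.023},
    {"rx": 0, "ry": 0, "rz": 0, "tx": 0, "ty": 0.018, "tz": 0, "gripper": 0.023},
    {"rx": 0, "ry": 0, "rz": 0, "tx": 0, "ty": 0.024, "tz": 0, "gripper": 0.023},
    {"rx": 0, "ry": 0, "rz": 0, "tx": 0, "ty": 0.029, "tz": 0, "gripper": 0.023},
    {"rx": 0, "ry": 0, "rz": 0, "tx": 0, "ty": 0.0315, "tz": 0, "gripper": 0.023},
    {"rx": 0, "ry": 0, "rz": 0, "tx": 0, "ty": 0.0315, "tz": 0, "gripper": 0.023},
    {"rx": 0, "ry": 0, "rz": 0, "tx": 0, "ty": 0.0315, "tz": 0, "gripper": 0.023}
  ]
}}

```text
clock: 12.48
position: [535.7, 55.5, 346.3]
tcp_rot: [0.0, 0.693, 0.721, 0.0]
wrist_force: [0.6, 0.0, -0.2]
opening: 23.4
```

Emit:
{"api": "carry_out", "payload": {
  "rows": [
    {"rx": 0, "ry": 0, "rz": 0, "tx": 0, "ty": -0.006, "tz": 0, "gripper": 0.023},
    {"rx": 0, "ry": 0, "rz": 0, "tx": 0, "ty": -0.012, "tz": 0, "gripper": 0.023},
    {"rx": 0, "ry": 0, "rz": 0, "tx": 0, "ty": -0.018, "tz": 0, "gripper": 0.023},
    {"rx": 0, "ry": 0, "rz": 0, "tx": 0, "ty": -0.024, "tz": 0, "gripper": 0.023},
    {"rx": 0, "ry": 0, "rz": 0, "tx": 0, "ty": -0.029, "tz": 0, "gripper": 0.023},
    {"rx": 0, "ry": 0, "rz": 0, "tx": 0, "ty": -0.0315, "tz": 0, "gripper": 0.023},
    {"rx": 0, "ry": 0, "rz": 0, "tx": 0, "ty": -0.0315, "tz": 0, "gripper": 0.023},
    {"rx": 0, "ry": 0, "rz": 0, "tx": 0, "ty": -0.0315, "tz": 0, "gripper": 0.023}
  ]
}}

```text
clock: 13.48
position: [504.3, 54.1, 346.3]
tcp_rot: [0.0, 0.693, 0.721, 0.0]
wrist_force: [0.0, 0.1, -0.3]
opening: 23.1
```

```bash
python3 -c "
from h import *
st();plan((519.8,55.4,346),92.4)"
```

```text
clk 13.47 pos [504.3  54.1 346.3] F [ 0.03  0.07 -0.29] T [-0.03 -0.03 -0.04] open 23.1 phi 92.31 z [ 0.001  0.    -1.   ] q [ 0.31  0.37 -0.58  1.97  0.27  0.87 -0.37]
t [0.0006 0.0155 0.0003] r [ 0.05 -0.01 -0.09]
```

The middle pair swings over 27 mm at under 1 N in both cycles, so it is the slack one. I'll bring its handle back upright, then still rock the third pair as asked.

Emit:
{"api": "carry_out", "payload": {
  "rows": [
    {"rx": 0, "ry": 0, "rz": 0, "tx": 0, "ty": 0.006, "tz": 0, "gripper": 0.023},
    {"rx": 0, "ry": 0, "rz": 0, "tx": 0, "ty": 0.012, "tz": 0, "gripper": 0.023},
    {"rx": 0, "ry": 0, "rz": 0, "tx": 0, "ty": 0.0175, "tz": 0, "gripper": 0.023},
    {"rx": 0, "ry": 0, "rz": 0, "tx": 0, "ty": 0.0175, "tz": 0, "gripper": 0.023},
    {"rx": 0, "ry": 0, "rz": 0, "tx": 0, "ty": 0.0155, "tz": 0, "gripper": 0.042},
    {"rx": 0, "ry": 0, "rz": 0, "tx": 0, "ty": 0.0155, "tz": 0, "gripper": 0.042},
    {"rx": 0, "ry": 0, "rz": 0, "tx": 0, "ty": 0.0155, "tz": -0.025, "gripper": 0.042},
    {"rx": 0, "ry": 0, "rz": 0, "tx": 0, "ty": 0.0155, "tz": -0.05, "gripper": 0.042},
    {"rx": 0, "ry": 0, "rz": 0, "tx": 0.04, "ty": 0.0155, "tz": -0.05, "gripper": 0.042},
    {"rx": 0, "ry": 0, "rz": 0, "tx": 0.08, "ty": 0.0155, "tz": -0.05, "gripper": 0.042},
    {"rx": 0, "ry": 0, "rz": 0, "tx": 0.111, "ty": 0.0155, "tz": -0.05, "gripper": 0.042},
    {"rx": 0, "ry": 0, "rz": 0, "tx": 0.111, "ty": 0.0155, "tz": -0.05, "gripper": 0.042}
  ]
}}

```text
clock: 14.98
position: [514.5, 168.3, 396.6]
tcp_rot: [-0.0, 0.691, 0.723, 0.001]
wrist_force: [0.5, -0.6, 0.3]
opening: 42.3
```

```bash
python3 -c "
from h import *
st();plan((515.2,165.4,346),92.4)
f=manip.grab_frame('scene');b=(240,100,380,220);cv2.imwrite('pics/scene5.png',cv2.convertScaleAbs(cv2.resize(f[b[1]:b[3],b[0]:b[2]],None,fx=5,fy=5,interpolation=cv2.INTER_CUBIC),alpha=1.8,beta=10))"
```

```text
clk 14.97 pos [514.5 168.3 396.6] F [ 0.47 -0.63  0.28] T [0.02 0.03 0.  ] open 42.3 phi 92.59 z [ 0.001  0.002 -1.   ] q [ 0.14  0.37 -0.63  1.85  0.26  1.   -0.56]
t [-0.0031  0.0005  0.0506] r [ 0.07 -0.08  0.19]
```

View pics/scene5.png

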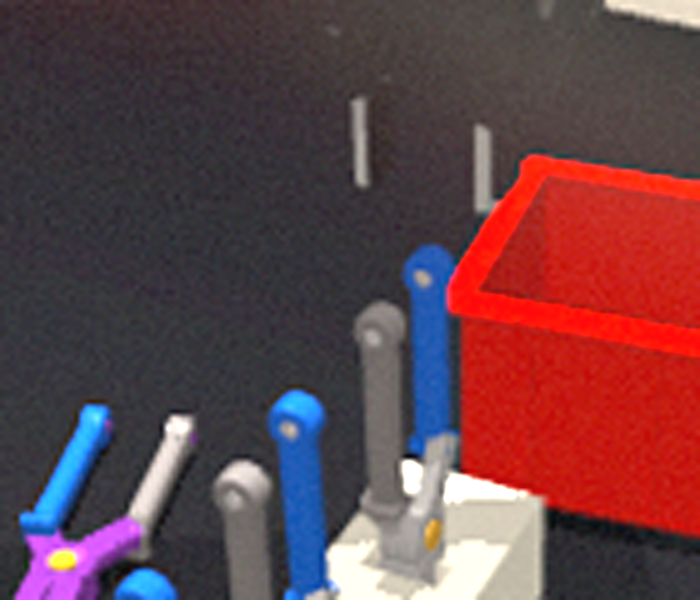

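The third pair is bracketed, with its blue end at crop (430,270). The middle handle stands upright again. Descending and rocking twice.

Emit:
{"api": "carry_out", "payload": {
  "rows": [
    {"rx": 0, "ry": 0, "rz": 0, "tx": -0.003, "ty": 0.0005, "tz": 0.02, "gripper": 0.042},
    {"rx": 0, "ry": 0, "rz": 0, "tx": -0.003, "ty": 0.0005, "tz": 0.04, "gripper": 0.042},
    {"rx": 0, "ry": 0, "rz": 0, "tx": -0.003, "ty": 0.0005, "tz": 0.0505, "gripper": 0.042},
    {"rx": 0, "ry": 0, "rz": 0, "tx": -0.003, "ty": 0.0005, "tz": 0.0505, "gripper": 0.03},
    {"rx": 0, "ry": 0, "rz": 0, "tx": -0.003, "ty": 0.0005, "tz": 0.0505, "gripper": 0.023},
    {"rx": 0, "ry": 0, "rz": 0, "tx": -0.003, "ty": 0.0005, "tz": 0.0505, "gripper": 0.023},
    {"rx": 0, "ry": 0, "rz": 0, "tx": -0.003, "ty": 0.0005, "tz": 0.0505, "gripper": 0.023}
  ]
}}

```text
clock: 15.9
position: [515.7, 163.6, 346.3]
tcp_rot: [0.001, 0.692, 0.722, 0.001]
wrist_force: [-0.1, -0.2, 0.8]
opening: 22.8
```

Emit:
{"api": "carry_out", "payload": {
  "rows": [
    {"rx": 0, "ry": 0, "rz": 0, "tx": 0, "ty": 0.004, "tz": 0, "gripper": 0.023},
    {"rx": 0, "ry": 0, "rz": 0, "tx": 0, "ty": 0.007, "tz": 0, "gripper": 0.023},
    {"rx": 0, "ry": 0, "rz": 0, "tx": 0, "ty": 0.0095, "tz": 0, "gripper": 0.023},
    {"rx": 0, "ry": 0, "rz": 0, "tx": 0, "ty": 0.0095, "tz": 0, "gripper": 0.023},
    {"rx": 0, "ry": 0, "rz": 0, "tx": 0, "ty": 0.0095, "tz": 0, "gripper": 0.023}
  ]
}}

```text
clock: 16.52
position: [524.7, 164.2, 346.1]
tcp_rot: [0.0, 0.692, 0.722, 0.0]
wrist_force: [-4.1, 0.3, 2.1]
opening: 23.3
```

Firm at +9 mm (4.1 N), so this one stands sound. A bit further, then back.

Emit:
{"api": "carry_out", "payload": {
  "rows": [
    {"rx": 0, "ry": 0, "rz": 0, "tx": 0, "ty": 0.001, "tz": 0, "gripper": 0.023},
    {"rx": 0, "ry": 0, "rz": 0, "tx": 0, "ty": 0.001, "tz": 0, "gripper": 0.023},
    {"rx": 0, "ry": 0, "rz": 0, "tx": 0, "ty": -0.006, "tz": 0, "gripper": 0.023},
    {"rx": 0, "ry": 0, "rz": 0, "tx": 0, "ty": -0.012, "tz": 0, "gripper": 0.023},
    {"rx": 0, "ry": 0, "rz": 0, "tx": 0, "ty": -0.017, "tz": 0, "gripper": 0.023},
    {"rx": 0, "ry": 0, "rz": 0, "tx": 0, "ty": -0.019, "tz": 0, "gripper": 0.023},
    {"rx": 0, "ry": 0, "rz": 0, "tx": 0, "ty": -0.019, "tz": 0, "gripper": 0.023},
    {"rx": 0, "ry": 0, "rz": 0, "tx": 0, "ty": -0.019, "tz": 0, "gripper": 0.023}
  ]
}}

```text
clock: 17.52
position: [506.3, 163.3, 346.4]
tcp_rot: [0.001, 0.692, 0.722, 0.001]
wrist_force: [3.9, 0.3, 0.3]
opening: 23.1
```

Emit:
{"api": "carry_out", "payload": {
  "rows": [
    {"rx": 0, "ry": 0, "rz": 0, "tx": 0, "ty": 0.006, "tz": 0, "gripper": 0.023},
    {"rx": 0, "ry": 0, "rz": 0, "tx": 0, "ty": 0.012, "tz": 0, "gripper": 0.023},
    {"rx": 0, "ry": 0, "rz": 0, "tx": 0, "ty": 0.017, "tz": 0, "gripper": 0.023},
    {"rx": 0, "ry": 0, "rz": 0, "tx": 0, "ty": 0.0195, "tz": 0, "gripper": 0.023},
    {"rx": 0, "ry": 0, "rz": 0, "tx": 0, "ty": 0.0195, "tz": 0, "gripper": 0.023},
    {"rx": 0, "ry": 0, "rz": 0, "tx": 0, "ty": 0.0195, "tz": 0, "gripper": 0.023}
  ]
}}

```text
clock: 18.27
position: [525.0, 164.4, 346.2]
tcp_rot: [-0.0, 0.692, 0.722, 0.0]
wrist_force: [-5.4, 0.1, 2.3]
opening: 23.3
```

Emit:
{"api": "carry_out", "payload": {
  "rows": [
    {"rx": 0, "ry": 0, "rz": 0, "tx": 0, "ty": -0.006, "tz": 0, "gripper": 0.023},
    {"rx": 0, "ry": 0, "rz": 0, "tx": 0, "ty": -0.012, "tz": 0, "gripper": 0.023},
    {"rx": 0, "ry": 0, "rz": 0, "tx": 0, "ty": -0.017, "tz": 0, "gripper": 0.023},
    {"rx": 0, "ry": 0, "rz": 0, "tx": 0, "ty": -0.0195, "tz": 0, "gripper": 0.023},
    {"rx": 0, "ry": 0, "rz": 0, "tx": 0, "ty": -0.0195, "tz": 0, "gripper": 0.023},
    {"rx": 0, "ry": 0, "rz": 0, "tx": 0, "ty": -0.0195, "tz": 0, "gripper": 0.023}
  ]
}}

```text
clock: 19.02
position: [506.2, 163.5, 346.5]
tcp_rot: [0.0, 0.692, 0.722, 0.001]
wrist_force: [4.5, 0.5, 0.9]
opening: 23.0
```

```bash
python3 -c "
from h import *
st();plan((515.4,165.4,346),92.4)"
```

```text
clk 19.02 pos [506.2 163.5 346.5] F [4.5  0.55 0.88] T [ 0.06 -0.91  0.02] open 23.0 phi 92.46 z [ 0.002  0.001 -1.   ] q [ 0.12  0.42 -0.61  1.91  0.3   0.9  -0.6 ]
t [0.0015 0.0092 0.0005] r [ 0.1  -0.03  0.06]
```

The third pair is sound too: ±7 mm at 4 to 5 N, twice over. So the slack pair is the middle one. Next I'll retreat, rotate the jaws to lie along the row and move above the middle pair.

Emit:
{"api": "carry_out", "payload": {
  "rows": [
    {"rx": 0, "ry": 0, "rz": 0, "tx": 0, "ty": 0.006, "tz": 0, "gripper": 0.023},
    {"rx": 0, "ry": 0, "rz": 0, "tx": 0, "ty": 0.009, "tz": 0, "gripper": 0.023},
    {"rx": 0, "ry": 0, "rz": 0, "tx": 0, "ty": 0.009, "tz": 0, "gripper": 0.042},
    {"rx": 0, "ry": 0, "rz": 0, "tx": 0, "ty": 0.009, "tz": 0, "gripper": 0.042},
    {"rx": 0, "ry": 0, "rz": 0, "tx": 0, "ty": 0.009, "tz": -0.025, "gripper": 0.042},
    {"rx": 0, "ry": 0, "rz": 0, "tx": 0, "ty": 0.009, "tz": -0.055, "gripper": 0.042},
    {"rx": 0, "ry": 0, "rz": -9, "tx": -0.02, "ty": 0.009, "tz": -0.06, "gripper": 0.06},
    {"rx": 0, "ry": 0, "rz": -18, "tx": -0.05, "ty": 0.009, "tz": -0.06, "gripper": 0.085},
    {"rx": 0, "ry": 0, "rz": -27, "tx": -0.08, "ty": 0.009, "tz": -0.06, "gripper": 0.085},
    {"rx": 0, "ry": 0, "rz": -36, "tx": -0.11, "ty": 0.009, "tz": -0.06, "gripper": 0.085},
    {"rx": 0, "ry": 0, "rz": -45, "tx": -0.13, "ty": 0.009, "tz": -0.06, "gripper": 0.085},
    {"rx": 0, "ry": 0, "rz": -54, "tx": -0.13, "ty": 0.009, "tz": -0.06, "gripper": 0.085}
  ]
}}

```text
clock: 20.52
position: [520.6, 31.9, 406.2]
tcp_rot: [0.001, 0.288, 0.958, -0.0]
wrist_force: [-0.7, 0.5, 0.3]
opening: 84.7
```

```bash
python3 -c "
from h import *
st();plan((520.7,33.3,400),182.4)"
```

```text
clk 20.52 pos [520.6  31.9 406.2] F [-0.66  0.53  0.29] T [ 0.02 -0.05  0.  ] open 84.7 phi 146.56 z [ 0.001 -0.    -1.   ] q [ 0.53  0.37 -0.8   1.87  0.3   1.02  0.59]
t [0.0007 0.0012 0.0062] r [ -0.     0.07 -35.84]
```

Emit:
{"api": "carry_out", "payload": {
  "rows": [
    {"rx": 0, "ry": 0, "rz": -10, "tx": 0.0007, "ty": 0.0012, "tz": 0.0, "gripper": 0.085},
    {"rx": 0, "ry": 0, "rz": -20, "tx": 0.0007, "ty": 0.0012, "tz": 0.0, "gripper": 0.085},
    {"rx": 0, "ry": 0, "rz": -30, "tx": 0.0007, "ty": 0.0012, "tz": 0.0, "gripper": 0.085},
    {"rx": 0, "ry": 0, "rz": -35.8, "tx": 0.0007, "ty": 0.0012, "tz": 0.005, "gripper": 0.085},
    {"rx": 0, "ry": 0, "rz": -35.8, "tx": 0.0007, "ty": 0.0012, "tz": 0.006, "gripper": 0.085},
    {"rx": 0, "ry": 0, "rz": -35.8, "tx": 0.0007, "ty": 0.0012, "tz": 0.006, "gripper": 0.085}
  ]
}}

```text
clock: 21.28
position: [520.6, 33.3, 400.2]
tcp_rot: [0.0, -0.02, 1.0, -0.0]
wrist_force: [-0.1, -0.1, 0.4]
opening: 84.9
```

```bash
python3 -c "
from h import *
st();plan((520.7,33.3,331),182.4)
f=manip.grab_frame('scene');b=(220,120,360,240);cv2.imwrite('pics/scene6.png',cv2.convertScaleAbs(cv2.resize(f[b[1]:b[3],b[0]:b[2]],None,fx=5,fy=5,interpolation=cv2.INTER_CUBIC),alpha=1.8,beta=10))"
```

```text
clk 21.27 pos [520.6  33.3 400.2] F [-0.09 -0.06  0.45] T [-0.07  0.02  0.03] open 84.9 phi -177.74 z [ 0.001 -0.    -1.   ] q [ 0.62  0.42 -0.93  1.88  0.39  1.04  1.14]
t [-0.      0.      0.0692] r [-0.03  0.05 -0.14]
```

View pics/scene6.png

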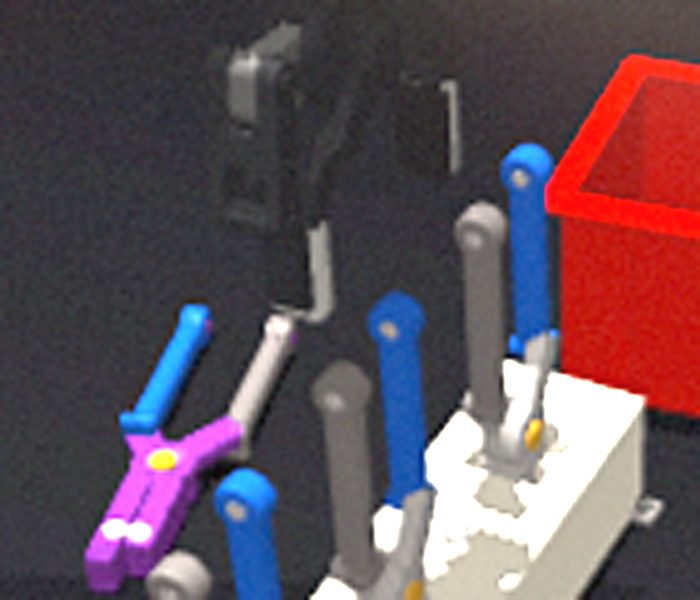

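The open fingers bracket the middle pair: blue end at crop (397,315), grey at (342,385), both upright. Descending and gripping.

Emit:
{"api": "carry_out", "payload": {
  "rows": [
    {"rx": 0, "ry": 0, "rz": 0, "tx": 0, "ty": 0, "tz": 0.02, "gripper": 0.085},
    {"rx": 0, "ry": 0, "rz": 0, "tx": 0, "ty": 0, "tz": 0.04, "gripper": 0.085},
    {"rx": 0, "ry": 0, "rz": 0, "tx": 0, "ty": 0, "tz": 0.058, "gripper": 0.085},
    {"rx": 0, "ry": 0, "rz": 0, "tx": 0, "ty": 0, "tz": 0.069, "gripper": 0.085},
    {"rx": 0, "ry": 0, "rz": 0, "tx": 0, "ty": 0, "tz": 0.069, "gripper": 0.085},
    {"rx": 0, "ry": 0, "rz": 0, "tx": 0, "ty": 0, "tz": 0.069, "gripper": 0.07},
    {"rx": 0, "ry": 0, "rz": 0, "tx": 0, "ty": 0, "tz": 0.069, "gripper": 0.062},
    {"rx": 0, "ry": 0, "rz": 0, "tx": 0, "ty": 0, "tz": 0.069, "gripper": 0.062}
  ]
}}

```text
clock: 22.32
position: [520.9, 33.3, 331.8]
tcp_rot: [0.001, -0.02, 1.0, -0.0]
wrist_force: [1.5, -0.3, 0.4]
opening: 61.8
```

```bash
python3 -c "
from h import *
st();plan((520.7,33.3,331),182.4)
f=manip.grab_frame('scene');b=(220,120,360,240);cv2.imwrite('pics/scene7.png',cv2.convertScaleAbs(cv2.resize(f[b[1]:b[3],b[0]:b[2]],None,fx=5,fy=5,interpolation=cv2.INTER_CUBIC),alpha=1.8,beta=10))"
```

```text
clk 22.32 pos [520.9  33.3 331.8] F [ 1.46 -0.32  0.41] T [0.01 0.01 0.02] open 61.8 phi -177.72 z [ 0.002 -0.001 -1.   ] q [ 0.55  0.51 -0.86  1.94  0.48  0.91  1.06]
t [ 0.0002 -0.      0.0008] r [-0.05  0.11 -0.12]
```

View pics/scene7.png

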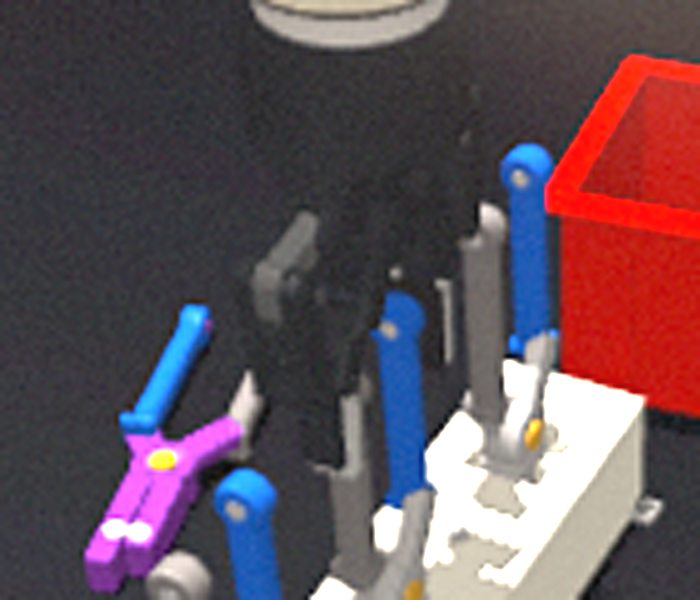

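The pads stand outside both handles with no contact yet. Closing.

Emit:
{"api": "carry_out", "payload": {
  "rows": [
    {"rx": 0, "ry": 0, "rz": 0, "tx": 0, "ty": 0, "tz": 0, "gripper": 0.055},
    {"rx": 0, "ry": 0, "rz": 0, "tx": 0, "ty": 0, "tz": 0, "gripper": 0.05},
    {"rx": 0, "ry": 0, "rz": 0, "tx": 0, "ty": 0, "tz": 0, "gripper": 0.05},
    {"rx": 0, "ry": 0, "rz": 0, "tx": 0, "ty": 0, "tz": 0, "gripper": 0.05},
    {"rx": 0, "ry": 0, "rz": 0, "tx": 0, "ty": 0, "tz": 0, "gripper": 0.05}
  ],
  "grip_force": 40
}}

```text
clock: 23.0
position: [521.0, 33.7, 332.4]
tcp_rot: [0.001, -0.02, 1.0, -0.0]
wrist_force: [-1.3, -0.4, 5.0]
opening: 54.1
```

```bash
python3 -c "
from h import *
st()"
```

```text
clk 23.0 pos [521.   33.7 332.4] F [-1.34 -0.35  4.96] T [ 0.27  0.44 -0.03] open 54.1 phi -177.72 z [ 0.003 -0.001 -1.   ] q [ 0.55  0.51 -0.86  1.94  0.48  0.91  1.06]
```

Emit:
{"api": "carry_out", "payload": {
  "rows": [
    {"rx": 0, "ry": 0, "rz": 0, "tx": 0, "ty": 0, "tz": -0.004, "gripper": 0.05},
    {"rx": 0, "ry": 0, "rz": 0, "tx": 0, "ty": 0, "tz": -0.01, "gripper": 0.05},
    {"rx": 0, "ry": 0, "rz": 0, "tx": 0, "ty": 0, "tz": -0.02, "gripper": 0.05},
    {"rx": 0, "ry": 0, "rz": 0, "tx": 0, "ty": 0, "tz": -0.03, "gripper": 0.05},
    {"rx": 0, "ry": 0, "rz": 0, "tx": 0, "ty": 0, "tz": -0.03, "gripper": 0.05}
  ]
}}

```text
clock: 23.62
position: [521.0, 33.7, 363.3]
tcp_rot: [0.002, -0.02, 1.0, -0.0]
wrist_force: [0.3, -0.3, -2.2]
opening: 54.1
```

```bash
python3 -c "
from h import *
st()
f=manip.grab_frame('scene');b=(220,100,360,220);cv2.imwrite('pics/scene8.png',cv2.convertScaleAbs(cv2.resize(f[b[1]:b[3],b[0]:b[2]],None,fx=5,fy=5,interpolation=cv2.INTER_CUBIC),alpha=1.8,beta=10))"
```

```text
clk 23.62 pos [521.   33.7 363.3] F [ 0.26 -0.32 -2.22] T [-0.02  0.01 -0.01] open 54.1 phi -177.74 z [ 0.004 -0.001 -1.   ] q [ 0.58  0.47 -0.89  1.91  0.44  0.97  1.1 ]
```

View pics/scene8.png

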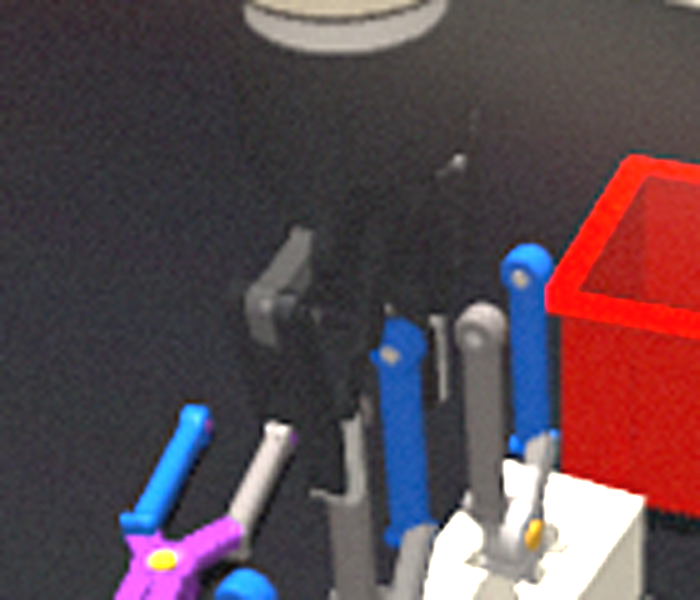

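The load reads 2.2 N and both handles come up together. Lifting clear of the neighbouring handles.

Emit:
{"api": "carry_out", "payload": {
  "rows": [
    {"rx": 0, "ry": 0, "rz": 0, "tx": 0, "ty": 0, "tz": -0.02, "gripper": 0.05},
    {"rx": 0, "ry": 0, "rz": 0, "tx": 0, "ty": 0, "tz": -0.045, "gripper": 0.05},
    {"rx": 0, "ry": 0, "rz": 0, "tx": 0, "ty": 0, "tz": -0.075, "gripper": 0.05},
    {"rx": 0, "ry": 0, "rz": 0, "tx": 0, "ty": 0, "tz": -0.105, "gripper": 0.05},
    {"rx": 0, "ry": 0, "rz": 0, "tx": 0, "ty": 0, "tz": -0.135, "gripper": 0.05},
    {"rx": 0, "ry": 0, "rz": 0, "tx": 0, "ty": 0, "tz": -0.165, "gripper": 0.05},
    {"rx": 0, "ry": 0, "rz": 0, "tx": 0, "ty": 0, "tz": -0.185, "gripper": 0.05},
    {"rx": 0, "ry": 0, "rz": 0, "tx": 0, "ty": 0, "tz": -0.195, "gripper": 0.05},
    {"rx": 0, "ry": 0, "rz": 0, "tx": 0, "ty": 0, "tz": -0.195, "gripper": 0.05}
  ]
}}

```text
clock: 24.8
position: [520.1, 34.0, 558.4]
tcp_rot: [0.002, -0.02, 1.0, -0.001]
wrist_force: [0.2, -0.2, -2.9]
opening: 53.8
```

```bash
python3 -c "
from h import *
st(); plan((529.5,331.5,560),182.4)
f=manip.grab_frame('scene');cv2.imwrite('pics/scene9.png',cv2.convertScaleAbs(f,alpha=1.5,beta=10))"
```

```text
clk 24.8 pos [520.1  34.  558.4] F [ 0.2  -0.16 -2.91] T [-0.03 -0.03  0.02] open 53.8 phi -177.72 z [ 0.004 -0.001 -1.   ] q [ 0.72  0.26 -1.01  1.67  0.23  1.33  1.28]
t [-0.0212  0.2969 -0.0019] r [-0.07  0.25 -0.12]
```

View pics/scene9.png

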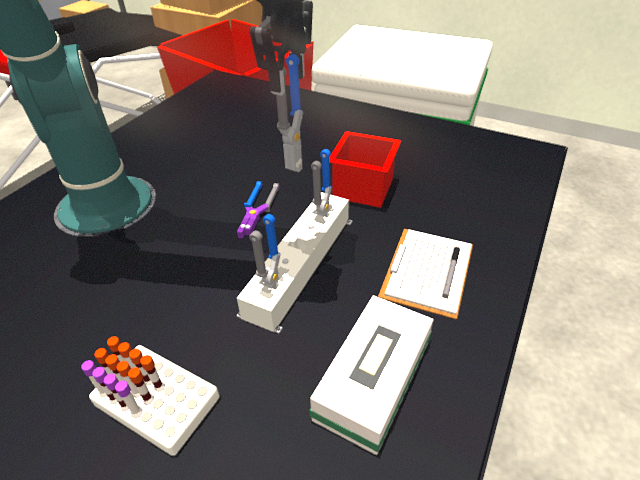

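The pair hangs straight, jaws at about (293,168), with the two other pairs still parked. Traversing to the bin.

Emit:
{"api": "carry_out", "payload": {
  "rows": [
    {"rx": 0, "ry": 0.1, "rz": 0, "tx": -0.001, "ty": 0.015, "tz": -0.002, "gripper": 0.05},
    {"rx": 0, "ry": 0.2, "rz": 0, "tx": -0.003, "ty": 0.045, "tz": -0.002, "gripper": 0.05},
    {"rx": 0, "ry": 0.2, "rz": 0, "tx": -0.006, "ty": 0.08, "tz": -0.002, "gripper": 0.05},
    {"rx": 0, "ry": 0.2, "rz": 0, "tx": -0.009, "ty": 0.115, "tz": -0.002, "gripper": 0.05},
    {"rx": 0, "ry": 0.2, "rz": 0, "tx": -0.012, "ty": 0.15, "tz": -0.002, "gripper": 0.05},
    {"rx": 0, "ry": 0.2, "rz": 0, "tx": -0.014, "ty": 0.185, "tz": -0.002, "gripper": 0.05},
    {"rx": 0, "ry": 0.2, "rz": 0, "tx": -0.016, "ty": 0.22, "tz": -0.002, "gripper": 0.05},
    {"rx": 0, "ry": 0.2, "rz": 0, "tx": -0.018, "ty": 0.25, "tz": -0.002, "gripper": 0.05},
    {"rx": 0, "ry": 0.2, "rz": 0, "tx": -0.02, "ty": 0.275, "tz": -0.002, "gripper": 0.05},
    {"rx": 0, "ry": 0.2, "rz": 0, "tx": -0.021, "ty": 0.292, "tz": -0.002, "gripper": 0.05},
    {"rx": 0, "ry": 0.2, "rz": 0, "tx": -0.021, "ty": 0.297, "tz": -0.002, "gripper": 0.05},
    {"rx": 0, "ry": 0.2, "rz": 0, "tx": -0.021, "ty": 0.297, "tz": -0.002, "gripper": 0.05}
  ]
}}

```text
clock: 26.35
position: [528.9, 331.9, 558.8]
tcp_rot: [-0.001, -0.02, 1.0, -0.001]
wrist_force: [0.3, -0.7, -2.1]
opening: 54.1
```

```bash
python3 -c "
from h import *
st(); plan((529.5,331.5,400),182.4)
f=manip.grab_frame('scene');cv2.imwrite('pics/scene10.png',cv2.convertScaleAbs(cv2.resize(f[20:240,230:430],None,fx=2.7,fy=2.7),alpha=1.5,beta=10))
f=manip.grab_frame('top');cv2.imwrite('pics/top10.png',cv2.resize(f[160:340,60:400],None,fx=2.2,fy=2.2))"
```

```text
clk 26.35 pos [528.9 331.9 558.8] F [ 0.27 -0.74 -2.1 ] T [ 0.02  0.02 -0.04] open 54.1 phi -177.67 z [-0.002 -0.002 -1.   ] q [ 0.05  0.5  -0.98  1.43  0.41  1.44  0.68]
t [-8.000e-04 -1.000e-04  1.588e-01] r [-0.09 -0.09 -0.07]
```

View pics/scene10.png

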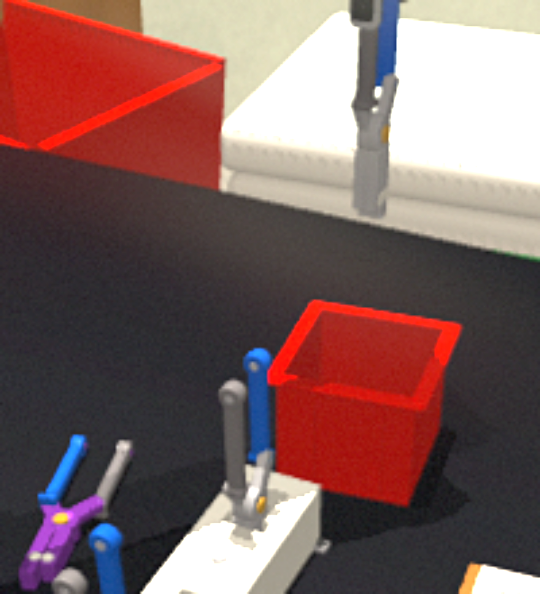

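View pics/top10.png

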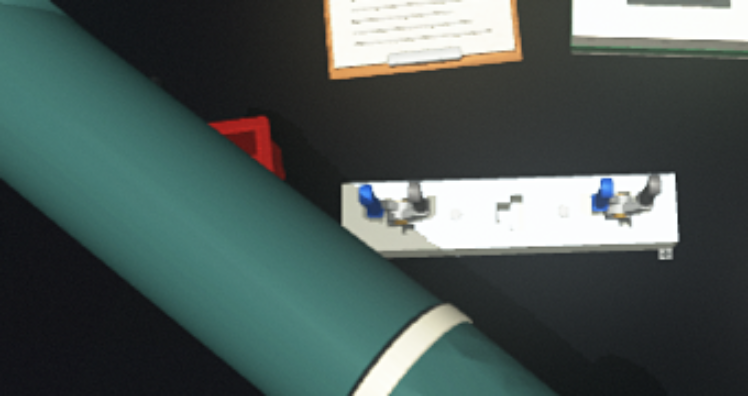

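The pair hangs above the bin mouth, jaws at crop (370,212) and bin mouth at (365,345). Lowering partway to check the entry.

Emit:
{"api": "carry_out", "payload": {
  "rows": [
    {"rx": 0, "ry": 0, "rz": 0, "tx": -0.001, "ty": 0, "tz": 0.015, "gripper": 0.05},
    {"rx": 0, "ry": 0, "rz": 0, "tx": -0.001, "ty": 0, "tz": 0.04, "gripper": 0.05},
    {"rx": 0, "ry": 0, "rz": 0, "tx": -0.001, "ty": 0, "tz": 0.07, "gripper": 0.05},
    {"rx": 0, "ry": 0, "rz": 0, "tx": -0.001, "ty": 0, "tz": 0.1, "gripper": 0.05},
    {"rx": 0, "ry": 0, "rz": 0, "tx": -0.001, "ty": 0, "tz": 0.125, "gripper": 0.05},
    {"rx": 0, "ry": 0, "rz": 0, "tx": -0.001, "ty": 0, "tz": 0.14, "gripper": 0.05},
    {"rx": 0, "ry": 0, "rz": 0, "tx": -0.001, "ty": 0, "tz": 0.14, "gripper": 0.05}
  ]
}}

```text
clock: 27.32
position: [530.4, 329.9, 417.8]
tcp_rot: [-0.001, -0.019, 1.0, -0.002]
wrist_force: [-0.2, 0.4, -2.2]
opening: 53.9
```

```bash
python3 -c "
from h import *
st(); plan((529.5,331.5,334),182.4)
f=manip.grab_frame('scene');cv2.imwrite('pics/scene11.png',cv2.convertScaleAbs(cv2.resize(f[60:220,280:440],None,fx=3.7,fy=3.7),alpha=1.5,beta=10))"
```

```text
clk 27.32 pos [530.4 329.9 417.8] F [-0.23  0.36 -2.23] T [ 0.03 -0.05  0.03] open 53.9 phi -177.81 z [-0.003 -0.003 -1.   ] q [ 0.03  0.6  -0.92  1.61  0.5   1.19  0.61]
t [0.0006 0.0018 0.0838] r [-0.17 -0.16 -0.21]
```

View pics/scene11.png

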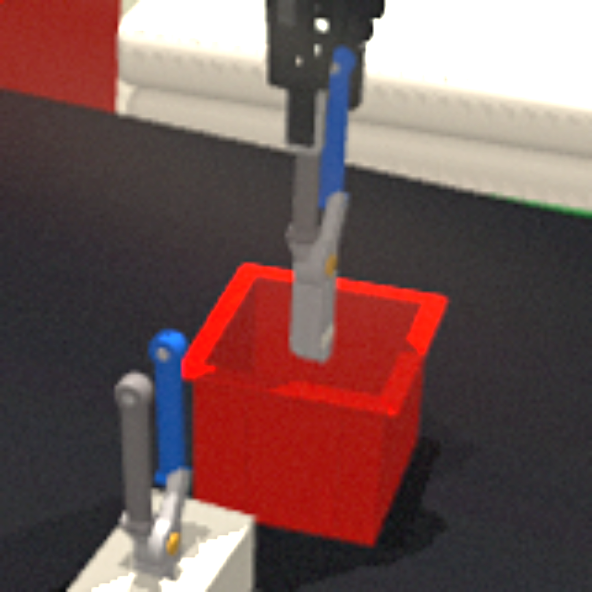

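The jaws, at crop (312,350), have just entered near the middle of the bin mouth. Lowering to just above the floor, then gently.

Emit:
{"api": "carry_out", "payload": {
  "rows": [
    {"rx": -0.1, "ry": -0.1, "rz": 0, "tx": 0, "ty": 0.002, "tz": 0.015, "gripper": 0.05},
    {"rx": -0.1, "ry": -0.1, "rz": 0, "tx": 0, "ty": 0.002, "tz": 0.035, "gripper": 0.05},
    {"rx": -0.1, "ry": -0.1, "rz": 0, "tx": 0, "ty": 0.002, "tz": 0.055, "gripper": 0.05},
    {"rx": -0.1, "ry": -0.1, "rz": 0, "tx": 0, "ty": 0.002, "tz": 0.07, "gripper": 0.05},
    {"rx": -0.1, "ry": -0.1, "rz": 0, "tx": 0, "ty": 0.002, "tz": 0.08, "gripper": 0.05},
    {"rx": -0.1, "ry": -0.1, "rz": 0, "tx": 0, "ty": 0.002, "tz": 0.08, "gripper": 0.05}
  ]
}}

```text
clock: 28.12
position: [530.3, 332.2, 338.2]
tcp_rot: [-0.0, -0.019, 1.0, -0.0]
wrist_force: [-0.8, 0.5, -3.0]
opening: 54.1
```

Emit:
{"api": "carry_out", "payload": {
  "rows": [
    {"rx": 0, "ry": 0, "rz": 0, "tx": 0, "ty": 0, "tz": 0.002, "gripper": 0.05},
    {"rx": 0, "ry": 0, "rz": 0, "tx": 0, "ty": 0, "tz": 0.004, "gripper": 0.05},
    {"rx": 0, "ry": 0, "rz": 0, "tx": 0, "ty": 0, "tz": 0.004, "gripper": 0.05}
  ]
}}

```text
clock: 28.5
position: [530.3, 332.2, 334.3]
tcp_rot: [-0.0, -0.019, 1.0, -0.0]
wrist_force: [0.4, -0.2, -2.5]
opening: 53.8
```

Emit:
{"api": "carry_out", "payload": {
  "rows": [
    {"rx": 0, "ry": 0, "rz": 0, "tx": 0, "ty": 0, "tz": 0.001, "gripper": 0.05},
    {"rx": 0, "ry": 0, "rz": 0, "tx": 0, "ty": 0, "tz": 0.002, "gripper": 0.05},
    {"rx": 0, "ry": 0, "rz": 0, "tx": 0, "ty": 0, "tz": 0.002, "gripper": 0.05}
  ]
}}

```text
clock: 28.88
position: [530.3, 332.1, 332.3]
tcp_rot: [-0.0, -0.019, 1.0, -0.0]
wrist_force: [0.2, 0.6, -2.4]
opening: 53.8
```

Emit:
{"api": "carry_out", "payload": {
  "rows": [
    {"rx": 0, "ry": 0, "rz": 0, "tx": 0, "ty": 0, "tz": 0.001, "gripper": 0.05},
    {"rx": 0, "ry": 0, "rz": 0, "tx": 0, "ty": 0, "tz": 0.0015, "gripper": 0.05},
    {"rx": 0, "ry": 0, "rz": 0, "tx": 0, "ty": 0, "tz": 0.0015, "gripper": 0.05}
  ]
}}

```text
clock: 29.25
position: [530.3, 332.1, 330.7]
tcp_rot: [-0.0, -0.019, 1.0, -0.0]
wrist_force: [0.7, -0.2, -2.4]
opening: 54.0
```

Emit:
{"api": "carry_out", "payload": {
  "rows": [
    {"rx": 0, "ry": 0, "rz": 0, "tx": 0, "ty": 0, "tz": 0.001, "gripper": 0.05},
    {"rx": 0, "ry": 0, "rz": 0, "tx": 0, "ty": 0, "tz": 0.001, "gripper": 0.05},
    {"rx": 0, "ry": 0, "rz": 0, "tx": 0, "ty": 0, "tz": 0.001, "gripper": 0.05}
  ]
}}

```text
clock: 29.62
position: [530.4, 332.3, 330.5]
tcp_rot: [0.0, -0.019, 1.0, -0.0]
wrist_force: [-1.2, -1.8, 4.7]
opening: 53.9
```

Emit:
{"api": "carry_out", "payload": {
  "rows": [
    {"rx": 0, "ry": 0, "rz": 0, "tx": 0, "ty": 0, "tz": 0.001, "gripper": 0.05},
    {"rx": 0, "ry": 0, "rz": 0, "tx": 0, "ty": 0, "tz": 0.001, "gripper": 0.05},
    {"rx": 0, "ry": 0, "rz": 0, "tx": 0, "ty": 0, "tz": 0.001, "gripper": 0.05}
  ]
}}

```text
clock: 30.0
position: [530.3, 332.4, 330.5]
tcp_rot: [0.0, -0.019, 1.0, -0.0]
wrist_force: [-2.0, -2.6, 7.8]
opening: 54.3
```

Contact with the bin floor shows at TCP 330.5, as predicted. I'll ease off the press and open gently.

Emit:
{"api": "carry_out", "payload": {
  "rows": [
    {"rx": 0, "ry": 0, "rz": 0, "tx": 0, "ty": 0, "tz": 0.0, "gripper": 0.05},
    {"rx": 0, "ry": 0, "rz": 0, "tx": 0, "ty": 0, "tz": 0.0, "gripper": 0.05}
  ]
}}

```text
clock: 30.25
position: [530.3, 332.4, 330.5]
tcp_rot: [0.0, -0.019, 1.0, -0.0]
wrist_force: [-0.9, -1.0, 2.7]
opening: 54.1
```

Emit:
{"api": "carry_out", "payload": {
  "rows": [
    {"rx": 0, "ry": 0, "rz": 0, "tx": 0, "ty": 0, "tz": 0.0, "gripper": 0.055},
    {"rx": 0, "ry": 0, "rz": 0, "tx": 0, "ty": 0, "tz": 0.0, "gripper": 0.057},
    {"rx": 0, "ry": 0, "rz": 0, "tx": 0, "ty": 0, "tz": 0.0, "gripper": 0.059},
    {"rx": 0, "ry": 0, "rz": 0, "tx": 0, "ty": 0, "tz": 0.0, "gripper": 0.062},
    {"rx": 0, "ry": 0, "rz": 0, "tx": 0, "ty": 0, "tz": 0.0, "gripper": 0.066},
    {"rx": 0, "ry": 0, "rz": 0, "tx": 0, "ty": 0, "tz": 0.0, "gripper": 0.07},
    {"rx": 0, "ry": 0, "rz": 0, "tx": 0, "ty": 0, "tz": 0.0, "gripper": 0.07}
  ],
  "grip_force": 20
}}

```text
clock: 31.12
position: [530.3, 332.4, 330.5]
tcp_rot: [0.0, -0.019, 1.0, -0.0]
wrist_force: [-0.2, 0.1, 1.0]
opening: 69.8
```

```bash
python3 -c "
from h import *
st()
f=manip.grab_frame('scene');cv2.imwrite('pics/scene12.png',cv2.convertScaleAbs(cv2.resize(f[60:220,280:440],None,fx=3.7,fy=3.7),alpha=1.5,beta=10))"
```

```text
clk 31.12 pos [530.3 332.4 330.5] F [-0.18  0.12  0.96] T [-0.03 -0.03  0.  ] open 69.8 phi -177.8 z [ 0.001 -0.001 -1.   ] q [-0.02  0.69 -0.86  1.69  0.59  1.05  0.54]
```

View pics/scene12.png

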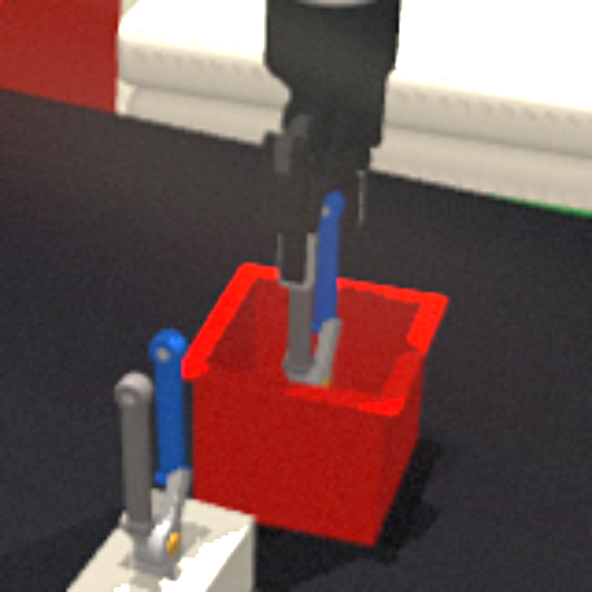

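The pair stands upright in the bin, blue end at crop (332,203), with the fingers clear on both sides. Opening wide and withdrawing straight up.

Emit:
{"api": "carry_out", "payload": {
  "rows": [
    {"rx": 0, "ry": 0, "rz": 0, "tx": 0, "ty": 0, "tz": -0.004, "gripper": 0.08},
    {"rx": 0, "ry": 0, "rz": 0, "tx": 0, "ty": 0, "tz": -0.015, "gripper": 0.08},
    {"rx": 0, "ry": 0, "rz": 0, "tx": 0, "ty": 0, "tz": -0.035, "gripper": 0.08},
    {"rx": 0, "ry": 0, "rz": 0, "tx": 0, "ty": 0, "tz": -0.06, "gripper": 0.08},
    {"rx": 0, "ry": 0, "rz": 0, "tx": 0, "ty": 0, "tz": -0.09, "gripper": 0.08},
    {"rx": 0, "ry": 0, "rz": 0, "tx": 0, "ty": 0, "tz": -0.12, "gripper": 0.08},
    {"rx": 0, "ry": 0, "rz": 0, "tx": 0, "ty": 0, "tz": -0.15, "gripper": 0.08},
    {"rx": 0, "ry": 0, "rz": 0, "tx": 0.05, "ty": 0, "tz": -0.17, "gripper": 0.08},
    {"rx": 0, "ry": 0, "rz": 0, "tx": 0.1, "ty": 0, "tz": -0.17, "gripper": 0.08},
    {"rx": 0, "ry": 0, "rz": 0, "tx": 0.1, "ty": 0, "tz": -0.17, "gripper": 0.08},
    {"rx": 0, "ry": 0, "rz": 0, "tx": 0.1, "ty": 0, "tz": -0.17, "gripper": 0.08}
  ]
}}

```text
clock: 32.55
position: [430.6, 328.6, 501.7]
tcp_rot: [0.002, -0.019, 1.0, -0.0]
wrist_force: [0.0, -0.8, 0.4]
opening: 80.0
```

```bash
python3 -c "
from h import *
st()
f=manip.grab_frame('scene');cv2.imwrite('pics/scene13.png',f)
g=cv2.imread('pics/scene0.png');H=[cv2.inRange(hsv(i),(0,180,60),(6,255,255))[125:215,325:410] for i in(g,f)]
print([m.astype(bool).sum() for m in H],[cv2.boundingRect(m) for m in H])
f=manip.grab_frame('top');cv2.imwrite('pics/top13.png',f)"
```

```text
clk 32.55 pos [430.6 328.6 501.7] F [ 0.04 -0.76  0.39] T [ 0.   -0.05 -0.03] open 80.0 phi -177.83 z [ 0.003 -0.001 -1.   ] q [ 0.11  0.38 -1.04  1.71  0.35  1.25  0.59]
[np.int64(3974), np.int64(3517)] [(5, 6, 71, 77), (5, 6, 71, 77)]
```

View pics/scene13.png

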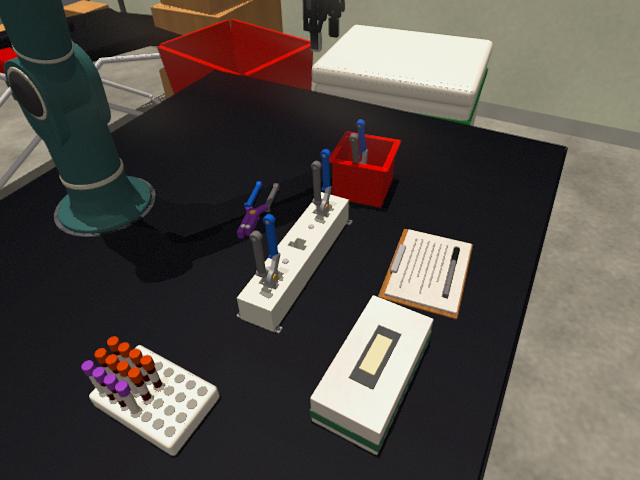

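View pics/top13.png

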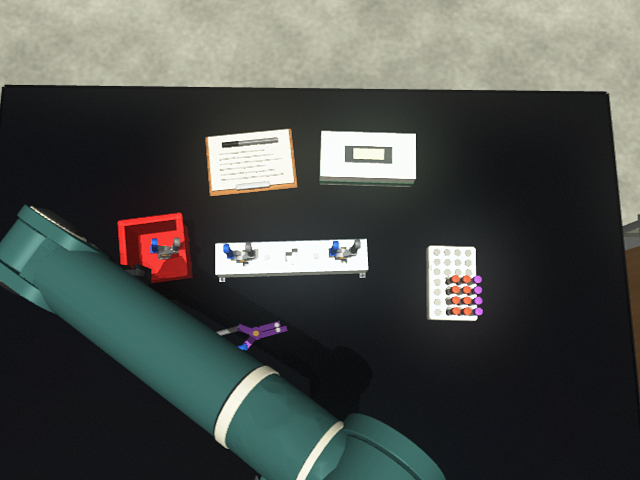

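The slack pair stands jaws-down in the bin at scene (360,145). The two sound pairs are still parked, the bin's outline is unchanged and everything else is where it was. Handing in.

```bash
python3 -c "
from h import *
print(manip.sign_off())"
```

```text
the job is handed in; nothing more can be done
None
```

The slack pair was the middle one. It now stands jaws-down in the red bin, and I handed the job in at about 33 s of the 72 s allowed.

- **Rocking:** I rocked all three blue handles twice each, in a 23 mm cage.
    - **Outer pairs:** both stood firm at about ±7 mm under 4–5 N. I pushed the first one to 7.6 N once.
    - **Middle pair:** it swung about ±14 mm with under 1 N, both times.
- **Placing:** I lifted the middle pair by both handles and lowered it until it touched the bin floor, pressing at most 7.8 N. I then eased off, opened the fingers and backed straight up.
- **Last checks:** the pliers stand upright near the middle of the bin, and both sound pairs are still parked. The bin's outline in the scene camera is the same as before. The clipboard, gloves, tubes and purple look-alike look unmoved, though the arm hid part of the look-alike in the top view. The robot was touching nothing.
- **Disagreements:**
    - The two cameras differed by about 5 mm in x. I corrected for this using the fingertips in view and the contact positions.
    - The gripper read 54 mm across the handles, against the stated 56 mm, but the grip held.

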